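# Slide the condiment crate into its worktop cupboard and shut the doors

### The arm

A 6-joint arm with a two-finger parallel gripper is mounted at the origin on a cart in front of the work surface, level with it; the furniture and walls round the work are solid. World frame = base frame: x ahead of the robot, y to its left, z up, the work surface at z = 0. Lengths are in m, angles in rad, forces in N, time in s.
With the tool pointing down it reaches from about 0.375 to 0.9 m from the base axis. Payload 3.1 kg.
Tool frame: the origin (TCP) lies on the centre line of the jaws, within the pads' length; the fingertips stand 8 mm ahead of it and the grasp point (between the pads) lies 11 mm behind it; z points along the fingers, y is the line along which they close (so a half turn about z gives the same grasp; the last joint's range is limited). The gripper opens to 85 mm and grips with 20 to 120 N. Pads are 22 mm wide; open, the fingers measure 114 mm over their backs; the gripper's body (76 mm by 85 mm) begins 54 mm behind the grasp point. The pads swing forward as they close: fully open they stand 13 mm farther back than shut.
Start: joints at [-1.379, 0.527, 1.433, -0, 1.181, -0.178], TCP at [0.226, -0.582, 0.239] pointing down, gripper open.
Joint ranges: [-3.08, 3.08], [-0.75, 2.2], [0.22, 2.44], [-1.43, 4.57], [0, 2.65], [-2.85, 2.85]. Speed limits (rad/s): [2.79, 2.79, 3.14, 3.14, 3.14, 3.14].

### API

Orientations are given as a unit quaternion [x, y, z, w].
In Python, from station import * gives the robot as it stands.
- The arm moves only by the tool play_rows, never from a script. Its argument "rows" is a list of rows, each a list of 3 entries, a list of its own where there are three numbers: the turn, a rotation vector about the tool's x, y, z in degrees, then the shift along the tool's x, y, z in mm, then the closure, from 0 (fully open) to 1 (shut). In form: [[[ax, ay, az], [dx, dy, dz], jaw], ...]. A call has 1 to 12 rows; each row shifts and turns the commanded pose from where the row before left it, along the tool's axes as they then stand; what a row does not reach is not made up. A row lasts 1/12 s, in which the tool goes at most 41.7 mm and 7.16 degrees, less where a joint would pass 70% of its speed; a pose out of reach is approached as far as the arm can. A call with a gripper value outside its range is refused whole. The fingers move at their own pace and stop on an object; "grip_force" is the grip in N (left out, the last holds). Time passes only in rows, so rows that do not move let the fingers close. It gives the time, the measured TCP pose, the force, the opening and the grip force at its end, in the units of the state.
- sense(): the state, without advancing time (a new reading comes with each control period).
- snapshot(name): name is "scene" or "side" or "wrist"; returns (picture, depth): 384x512x3 uint8, red, green, blue; 384x512 float32, m along the optical axis (not along the pixel's ray), 0 where there is no reading.
- get_calibration(name): a dict with "vfov" (degrees; the focal length in pixels is half the picture's height over the tangent of half this angle, whatever the lens; pixels are square), "cx", "cy" (the principal point, pixels), "xyz" and "attitude" of the camera in the world. Camera axes: x right, y down, z forward; pixel columns grow to the right and rows downward; lengths in m; the calibration is good to about 2 mm. A picture is of the moment at which its call begins: read the wrist's pose just before it. get_calibration takes no time and is no camera call; for the wrist camera it gives the pose at the moment of the call.
- sign_off(): hands the job in; it is judged then, once.
The state is a dict: "t": time; "q": joint angles; "qd": joint speeds; "tau": joint torques, N m; "tcp_pos": TCP position; "tool_rot": TCP orientation; "force": force on the tool from outside, world axes, zero at the start; "ft_torque": the same for the moment, N m; "finger_gap": opening from 0.0 (shut) to 1.0 (fully open); "gripper_force": force on a finger pad.
Only numpy, scipy, OpenCV 4.12 (cv2) and the standard library are available. Lean on these libraries where they do the work, as an engineer would, in place of code of your own. Each camera call takes 0.05 s, during which the arm holds its last target. There are 200 camera calls.

### The job

Put the heavy condiment crate away: push it with the fingertips low, on the solid kick board at its foot and not on the rails above, so that it slides along the worktop without tipping, until it stands wholly inside the small open worktop cupboard behind it. Then push both cupboard doors fully shut. Do not lift the crate or take anything out of it, and leave the other things on the worktop and on the cupboard where they are.

Things in the scene. Friction and masses are not known exactly. Their poses are not given: they have to be found in the camera images.
- cupboard: Small cupboard on the worktop, fixed, painted like the kitchen's cabinets: 150 deep (x), 258 wide (y), 218 mm high. Origin under its centre, on the worktop; x points inward, away from the doors; open front at x = -75 mm. No floor: things slide in along the worktop. Inside: y -113 to +113, x -75 to +65, 200 mm high. Its wooden top juts out 4 mm in front, 8 mm at the sides.
- cupboard_mouth (a point): Middle of the cupboard's open front, on the worktop; axes as the cupboard's.
- left_door (a joint): Angle of the left (+y) door, rad: 0 fully shut, starts open at 1.75 to 2.0, stop at 2.2. 127 wide, 16 thick, outer face 18 mm off the hinge line, from 6 to 198 mm above the worktop. Upright hinge at x = -75, y = +129 mm of the cupboard; free edge at the middle when shut. A 23 mm knob on the outer face, 115 mm up, 13 mm from the free edge. Stays where left (friction 0.07 N m).
- right_door (a joint): Angle of the right door (at -y of the cupboard): mirror image of the left door, hinge at cupboard frame x = -75, y = -129 mm; 0 fully shut.
- left_door_edge (a point): Top corner of the left door's free edge, on its outer (knob) face, 198 mm above the worktop and 127 mm from the hinge.
- right_door_edge (a point): Top corner of the right door's free edge, on its outer (knob) face.
- crate: Slim tall wooden crate, 88 deep (x), 200 wide (y), 124 mm high, 190 to the tops of two pepper mills that stand loose in it with a spice jar. Origin under its centre, on the worktop; +x side faces roughly into the cupboard, push the -x side. Solid kick boards from the worktop to 55 mm up, open rails above. About 1.4 kg; slides with 5 to 12 N pushed low, tips if pushed at the rails.
- crate_foot (a point): Middle of the crate's near (-x) kick board, on its outer face, 25 mm above the worktop: the place to push.
- crate_rails: The crate's upper work, fixed to it: four corner posts from 55 mm up and the rails 98 to 124 mm above its underside, flush with the kick boards. Same origin and axes as the crate. Not to be pushed.
- mill_dark: Dark wooden pepper mill, 58 mm across and 170 high, in the crate's right (-y) cell; origin under its centre.
- mill_light: Lighter wooden pepper mill, 58 mm across and 180 high, in the crate's left (+y) cell; origin under its centre.
- spice_jar: Glass spice jar with a red cap, 45 mm across and 106 high, in the crate's middle cell; origin under its centre.
- mug: Plain cream mug, 78 mm across, 101 high, on the worktop; leave alone.
- tin: Tin, 75 mm across, 58 high, on the worktop; leave alone.
- timer: White kitchen timer, 62 mm across, 47 high, standing on top of the cupboard towards its back; leave alone.
- cheese: Wrapped block of cheese, 73 x 102 x 37 mm, beside the cupboard on its left; leave alone.
- seasoning: Glass seasoning jar with a yellow cap, 42 mm across, 96 high, on the worktop between the cupboard and the sink; leave alone.
There are look-alikes about, which are no part of the job. What is shaped like the mill_light but yellow is not meant.

How it is judged:
By the outcome, as a careful person would: the job done as asked, in the order asked, and still so for the second after the job is handed in, with the robot touching nothing.
It also fails if it takes over 72 s, if anything falls off the work surface, if the arm or the gripper's body presses on something with over 40 N, if the wrist force passes 120 N, or if a joint passes its speed limit or range.

## Working session

There is one attempt and no reset: what is moved stays moved. The work goes in short steps, Python scripts to look and compute and a tool call to move; the robot and the scene stay as the last step left them, time stands still between calls to the robot, and variables do not carry over. Pictures are saved under pics/ and viewed, at most 10 in all, crops included, and the job is handed in when it is done.

Besides the shell and the picture viewer there is one more tool, called after "Emit:" by a JSON object that holds its "fn" and its "kwargs". play_rows: Moves the arm, as the interface text tells. Its arguments: {"type":"object","properties":{"rows":{"type":"array","items":{"type":"array"}},"grip_force":{"type":"number"}},"required":["rows"]}

```bash
mkdir -p pics; ls
python3 - <<'E'
from station import *
import cv2,numpy as np
for n in("scene","side"):
    p,d=snapshot(n); c=get_calibration(n); print(n,c)
    cv2.imwrite(f"pics/{n}0.png",p[:,:,::-1]); np.savez(f"{n}0.npz",p=p,d=d)
s=sense();print(s)
E
```

```text
pics
scene {'vfov': 48.553600210187895, 'cx': 256.1545150111478, 'cy': 193.64637758144218, 'xyz': array([ 0.4000691 , -0.52462334,  1.15368109]), 'attitude': array([ 0.95041826, -0.13474336,  0.0379804 , -0.27768121])}
side {'vfov': 55.111212037520325, 'cx': 255.38185719498065, 'cy': 194.71565545632794, 'xyz': array([0.10494097, 0.63539541, 1.23638788]), 'attitude': array([-0.33543985,  0.8962484 , -0.27306631,  0.09825328])}
{'t': 0.1, 'q': array([-1.37848831e+00,  5.28385321e-01,  1.43375725e+00, -3.40789435e-05,
        1.18138406e+00, -1.78487994e-01]), 'qd': array([ 1.82477000e-03,  5.40524467e-04, -3.55577915e-03, -9.77403359e-04,
        5.14218232e-04,  5.25609488e-05]), 'tau': array([-1.59030569e-04, -4.43303347e+01, -1.78586394e+01, -1.56500514e-04,
        3.84583545e-03,  1.43858796e-05]), 'tcp_pos': array([ 0.22637967, -0.58190036,  0.23842938]), 'tool_rot': array([ 9.82861306e-01,  1.84344019e-01, -2.24389754e-05, -9.66856627e-04]), 'force': array([ 0.1405409 ,  0.43636608, -0.14779222]), 'ft_torque': array([ 0.02170065, -0.00720755,  0.02741861]), 'gripper_force': 0.0, 'finger_gap': 1.0016549606547362}
```

View pics/scene0.png

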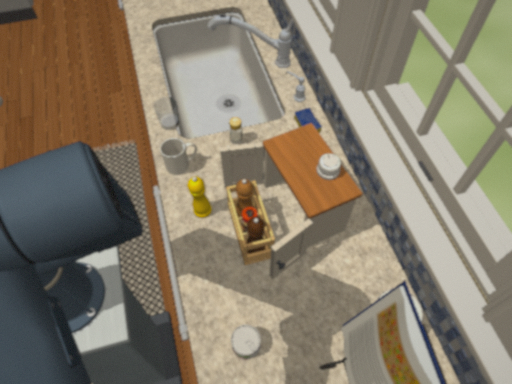

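View pics/side0.png

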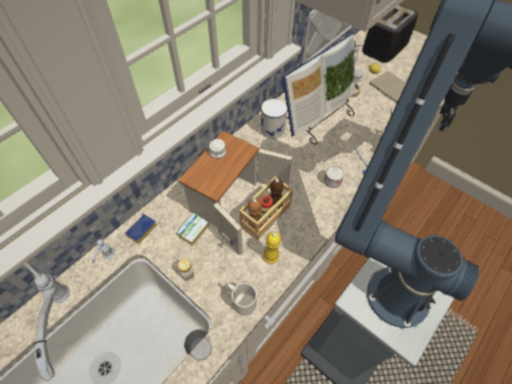

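The pictures show the crate (scene 250,220) in front of the wooden-topped cupboard (310,168), with both doors open (243,163 and 290,248). A yellow decoy mill stands at 198,197, the mug at 175,155 and the tin at 246,340. Next I'll measure poses from depth.

```bash
cat > h.py <<'E'
import numpy as np,cv2
from scipy.spatial.transform import Rotation as R
from station import *
def cloud(p,d,c):
    h,w=d.shape; f=h/2/np.tan(np.radians(c["vfov"]/2))
    v,u=np.mgrid[:h,:w]
    P=np.dstack([(u-c["cx"])/f*d,(v-c["cy"])/f*d,d])
    W=P@R.from_quat(c["attitude"]).as_matrix().T+c["xyz"]
    W[d<=0]=np.nan
    return W
def rect(W,m):
    (c,s,a)=cv2.minAreaRect((W[m][:,:2]*1000).astype(np.float32))
    return np.round(c,1),np.round(s,1),round(a,1),int(m.sum())
def comps(W,m,minn=12):
    n,l,st,_=cv2.connectedComponentsWithStats(m.astype(np.uint8))
    for i in range(1,n):
        if st[i,4]>=minn: yield l==i,st[i]
E
python3 - <<'E'
from h import *
for n in("scene","side"):
    z=np.load(n+"0.npz");p,d=z["p"],z["d"];W=cloud(p,d,get_calibration(n))
    z=W[...,2]; roi=(W[...,0]>.2)&(W[...,0]<1.1)&(abs(W[...,1]+.3)<.75)
    hsv=cv2.cvtColor(p,cv2.COLOR_RGB2HSV)
    print(n,'table z',np.nanmedian(z[roi&(abs(z)<.02)]))
    for lo,hi,t in((.208,.230,'top'),(.186,.206,'doors'),(.113,.133,'rails'),(.09,.108,'mug'),(.03,.07,'low')):
        for m,st in comps(W,roi&(z>lo)&(z<hi),25): 
            print(t,st[:4],*rect(W,m),'z',np.round(np.median(z[m]),3),'rgb',np.median(p[m],0))
E
```

```text
scene table z 0.0003307442352653567
top [263 123 100  96] [729.6  95.4] [163.  277.3] 9.4 4558 z 0.218 rgb [167. 108.  54.]
top [370 299  26  85] [ 714.7 -380.7] [173.7  21.8] 76.4 515 z 0.219 rgb [139. 131. 115.]
doors [220 142  45  12] [571.3 227.2] [ 23.4 125.8] 79.4 297 z 0.198 rgb [192. 180. 154.]
doors [271 213  42  41] [624.3 -76.4] [137.6  31.6] 30.3 364 z 0.198 rgb [199. 185. 160.]
doors [365 303  24  81] [ 708.6 -377.5] [168.7  19.9] 76.2 421 z 0.196 rgb [132. 127. 115.]
rails [328  87 160 297] [934.6 -34.5] [966.8   9.7] 89.9 1063 z 0.122 rgb [88. 87. 85.]
rails [222 160  53   9] [585.8 216.6] [ 19.5 156.8] 75.1 211 z 0.122 rgb [106.  98.  85.]
rails [227 180  48  69] [545.   55.4] [201.9  87.7] 89.5 548 z 0.124 rgb [180. 156.  99.]
rails [190 187  16  11] [421.8 157.1] [46.1 20.5] 6.9 59 z 0.126 rgb [139. 119.  10.]
rails [238 197  14   5] [542.8 100.1] [11.8 37. ] 73.5 32 z 0.124 rgb [82.5 57.  30.5]
rails [242 207  16  14] [543.9  57.7] [41.2 39.8] 11.6 146 z 0.117 rgb [159.   60.5  26. ]
rails [312 209  41  21] [758.1 -30.1] [128.2   3.8] 9.7 126 z 0.123 rgb [101.  93.
[... 6419 characters left out ...]
  86.]
low [128 213  28  27] [855.1 405.8] [66.5 91.8] 4.3 309 z 0.033 rgb [ 70.  84. 121.]
low [177 213  31  29] [707.  285.7] [ 75.7 103.6] 9.5 472 z 0.037 rgb [193.5 207.  192. ]
low [234 243   9  10] [522.  240.9] [34.4 15.2] 13.4 41 z 0.048 rgb [113. 106.  94.]
low [264 246  15  14] [416.1 179.7] [50.8 35.9] 37.1 102 z 0.052 rgb [168.5 142.   50. ]
low [180 268  14  11] [581.8 425.9] [41.2 17.1] 55.1 68 z 0.054 rgb [158.5 152.5 132.5]
low [225 285   7   8] [442.2 371.5] [19.2 10.7] 8.6 25 z 0.043 rgb [131. 125. 114.]
low [234 287  22  12] [390.5 347.2] [69.3 29.2] 38.8 98 z 0.049 rgb [142.5 135.5 123. ]
low [233 302  23  11] [360.6 385.5] [72.1 25.4] 37.5 77 z 0.051 rgb [147. 141. 127.]
```

```bash
cat >> h.py <<'E'
CY=np.radians(9.25); C=np.array([731.4,96.1])   # cupboard yaw, centre (mm)
def cup2w(x,y): c,s=np.cos(CY),np.sin(CY); return C+[c*x-s*y,s*x+c*y]
def w2cup(x,y): c,s=np.cos(CY),np.sin(CY); d=np.array([x,y])-C; return np.array([c*d[0]+s*d[1],-s*d[0]+c*d[1]])
def ori(yaw,tilt): return R.from_euler('z',yaw,degrees=True)*R.from_euler('y',-tilt,degrees=True)*R.from_quat([1,0,0,0])
def here():
    s=sense(); r=R.from_quat(s["tool_rot"]); z=r.apply([0,0,1]); y=r.apply([0,1,0])
    p=s["tcp_pos"]*1000
    print("t %.2f"%s["t"],"tcp",p.round(1),"tilt %.1f yaw %.1f"%(np.degrees(np.arccos(-z[2])),np.degrees(np.arctan2(y[0],-y[1]))),"q",s["q"].round(2),"F",s["force"].round(1),"gap %.2f"%s["finger_gap"])
    return p,r
def plan(way,jaw,start=None):
    """way: list of (x,y,z mm, yaw, tilt deg, n rows)"""
    p,r=start or here(); out=[]
    for x,y,z,yaw,tilt,n in way:
        P=np.array([x,y,z]);Q=ori(yaw,tilt)
        for k in range(n,0,-1):
            dp=np.round(r.inv().apply((P-p)/k)); 
            p=p+r.apply(dp)
            w=np.round(np.degrees((r.inv()*Q).as_rotvec())/k,1); r=r*R.from_rotvec(np.radians(w))
            out.append([(w+0.).tolist(),[int(v) for v in dp],jaw])
    for i in range(0,len(out),12): print(str(out[i:i+12]).replace(' ',''))
    return p,r
E
python3 - <<'E'
from h import *
plan([(400,-260,260,15,0,12),(410,40,260,0,0,12)],0)
E
```

```text
t 0.10 tcp [ 226.4 -581.9  238.4] tilt 0.1 yaw 21.2 q [-1.38  0.53  1.43 -0.    1.18 -0.18] F [ 0.1  0.4 -0.1] gap 1.00
[[[0.0,0.0,0.5],[23,-20,-2],0],[[0.0,0.0,0.5],[23,-20,-2],0],[[0.0,0.0,0.5],[23,-20,-2],0],[[0.0,0.0,0.5],[23,-20,-2],0],[[0.0,0.0,0.5],[22,-21,-2],0],[[0.0,0.0,0.5],[22,-21,-2],0],[[0.0,0.0,0.5],[22,-21,-2],0],[[0.0,0.0,0.5],[22,-21,-1],0],[[0.0,0.0,0.6],[22,-21,-2],0],[[0.0,0.0,0.5],[22,-22,-1],0],[[-0.1,0.0,0.6],[21,-22,-2],0],[[0.0,0.0,0.5],[22,-21,-1],0]]
[[[0.0,0.0,1.3],[7,-24,0],0],[[0.0,0.0,1.2],[7,-24,0],0],[[0.0,0.0,1.3],[6,-24,0],0],[[0.0,0.0,1.2],[6,-24,0],0],[[0.0,0.0,1.3],[5,-25,0],0],[[0.0,0.0,1.2],[5,-25,0],0],[[0.0,0.0,1.3],[4,-25,0],0],[[0.0,0.0,1.2],[3,-25,0],0],[[0.0,0.0,1.3],[3,-25,0],0],[[0.0,0.0,1.2],[2,-25,0],0],[[0.0,0.0,1.3],[2,-24,0],0],[[0.0,0.0,1.2],[2,-25,0],0]]
```

Emit:
{"fn": "play_rows", "kwargs": {"rows": [[[0, 0, 0.5], [23, -20, -2], 0], [[0, 0, 0.5], [23, -20, -2], 0], [[0, 0, 0.5], [23, -20, -2], 0], [[0, 0, 0.5], [23, -20, -2], 0], [[0, 0, 0.5], [22, -21, -2], 0], [[0, 0, 0.5], [22, -21, -2], 0], [[0, 0, 0.5], [22, -21, -2], 0], [[0, 0, 0.5], [22, -21, -1], 0], [[0, 0, 0.6], [22, -21, -2], 0], [[0, 0, 0.5], [22, -22, -1], 0], [[0, 0, 0.6], [21, -22, -2], 0], [[0, 0, 0.5], [22, -21, -1], 0]]}}

```text
t: 1.1
tcp_pos: [0.4008, -0.259, 0.2602]
tool_rot: [0.991, 0.131, -0.0, -0.0]
force: [0.2, -0.3, 0.6]
finger_gap: 1.0
gripper_force: 0.0
```

Emit:
{"fn": "play_rows", "kwargs": {"rows": [[[0, 0, 1.3], [7, -24, 0], 0], [[0, 0, 1.2], [7, -24, 0], 0], [[0, 0, 1.3], [6, -24, 0], 0], [[0, 0, 1.2], [6, -24, 0], 0], [[0, 0, 1.3], [5, -25, 0], 0], [[0, 0, 1.2], [5, -25, 0], 0], [[0, 0, 1.3], [4, -25, 0], 0], [[0, 0, 1.2], [3, -25, 0], 0], [[0, 0, 1.3], [3, -25, 0], 0], [[0, 0, 1.2], [2, -25, 0], 0], [[0, 0, 1.3], [2, -24, 0], 0], [[0, 0, 1.2], [2, -25, 0], 0]]}}

```text
t: 2.1
tcp_pos: [0.4098, 0.0407, 0.2601]
tool_rot: [1.0, -0.0, -0.0, -0.0]
force: [-0.0, -0.0, 0.0]
finger_gap: 1.003
gripper_force: 0.0
```

Run:
```python
from h import *
plan([(420,45,230,-0.5,50,12)],0)
```

```text
t 2.10 tcp [409.8  40.7 260.1] tilt 0.0 yaw -0.0 q [-0.17  0.21  1.91 -0.    1.03  1.4 ] F [-0. -0.  0.] gap 1.00
[[[0.0,4.2,0.0],[1,0,3],0],[[0.0,4.2,0.0],[1,0,3],0],[[0.0,4.2,0.0],[0,0,3],0],[[0.0,4.2,0.0],[0,0,2],0],[[0.0,4.2,0.0],[0,-1,3],0],[[0.0,4.1,0.1],[0,0,3],0],[[0.0,4.2,0.0],[0,-1,2],0],[[-0.1,4.1,0.1],[0,0,2],0],[[0.0,4.2,0.0],[-1,-1,3],0],[[-0.1,4.1,0.1],[-1,0,2],0],[[0.0,4.2,0.0],[-1,-1,2],0],[[-0.1,4.1,0.1],[-1,0,3],0]]
```

Emit:
{"fn": "play_rows", "kwargs": {"rows": [[[0, 4.2, 0], [1, 0, 3], 0], [[0, 4.2, 0], [1, 0, 3], 0], [[0, 4.2, 0], [0, 0, 3], 0], [[0, 4.2, 0], [0, 0, 2], 0], [[0, 4.2, 0], [0, -1, 3], 0], [[0, 4.1, 0.1], [0, 0, 3], 0], [[0, 4.2, 0], [0, -1, 2], 0], [[0, 4.1, 0.1], [0, 0, 2], 0], [[0, 4.2, 0], [-1, -1, 3], 0], [[0, 4.1, 0.1], [-1, 0, 2], 0], [[0, 4.2, 0], [-1, -1, 2], 0], [[0, 4.1, 0.1], [-1, 0, 3], 0]]}}

```text
t: 3.1
tcp_pos: [0.42, 0.0582, 0.2386]
tool_rot: [0.952, 0.008, 0.306, -0.028]
force: [-0.4, 0.6, 0.8]
finger_gap: 0.997
gripper_force: 0.0
```

Run:
```python
from h import *
plan([(455,45,120,-0.5,50,8),(465,45,26,-0.5,50,10)],0)
```

```text
t 3.10 tcp [420.   58.2 238.6] tilt 35.8 yaw 1.9 q [-0.29  0.15  2.35  1.36  0.23 -0.02] F [-0.4  0.6  0.8] gap 1.00
[[[-0.5,1.8,0.0],[-5,2,14],0],[[-0.4,1.8,0.0],[-6,2,14],0],[[-0.5,1.8,0.0],[-6,2,14],0],[[-0.4,1.8,0.0],[-6,2,14],0],[[-0.5,1.8,0.0],[-7,2,14],0],[[-0.4,1.8,0.0],[-7,2,14],0],[[-0.5,1.8,0.0],[-8,2,14],0],[[-0.4,1.8,-0.1],[-8,3,13],0],[[0.0,0.0,0.0],[-7,0,7],0],[[0.0,0.0,0.0],[-7,0,7],0],[[0.0,0.0,0.0],[-6,0,7],0],[[0.0,0.0,0.0],[-7,0,7],0]]
[[[0.0,0.0,0.0],[-6,0,7],0],[[0.0,0.0,0.0],[-7,0,7],0],[[0.0,0.0,0.0],[-6,0,6],0],[[0.0,0.0,0.0],[-7,0,7],0],[[0.0,0.0,0.0],[-6,0,6],0],[[0.0,0.0,0.0],[-7,0,7],0]]
```

```bash
cat > k.py <<'E'
from h import *
from scipy.optimize import least_squares
E=lambda a,v:R.from_euler(a,v)
def fk(q,k):
    r0,d,h,a,b,L=k; s=q[1]+q[2]
    W=E('z',q[0]); T=W*E('y',s)*E('z',q[3])*E('y',q[4])*E('z',q[5])
    return W.apply([r0,d,h]+E('y',q[1]).apply([0,0,a])+E('y',s).apply([0,0,b]))+T.apply([0,0,L]),T
E
python3 - <<'E'
from k import *
s=sense()
D=[([-1.37848831e+00,5.28385321e-01,1.43375725e+00,0,1.18138406,-.178488],[226.4,-581.9,238.4]),
([-.17,.21,1.91,0,1.03,1.4],[409.8,40.7,260.1]),(s["q"],s["tcp_pos"]*1000)]
w=[1,.1,1]
f=lambda k:np.concatenate([wi*(fk(q,k)[0]-p) for (q,p),wi in zip(D,w)])
S=least_squares(f,[0,110,200,600,400,250]);print(S.x.round(1),S.cost,S.fun.round(1), np.linalg.svd(S.jac)[1])
print((R.from_quat(s["tool_rot"]).inv()*fk(s["q"],S.x)[1]).as_rotvec())
E
```

```text
[-89.9 111.5   4.6 755.1 350.8 284.4] 6.811746137689796 [ 0.5  0.   0.  -3.2  0.8  1.5  0.1 -0.5 -0.2] [2.52729805 1.83469323 1.42311339 0.49816027 0.1638193  0.08008293]
[ 0.00000000e+00 -3.85358667e-16 -1.57079633e+00]
```

Emit:
{"fn": "play_rows", "kwargs": {"rows": [[[0, 2, 0], [0, 0, 0], 0], [[0, 2, 0], [0, 0, 0], 0], [[0, 2, 0], [0, 0, 0], 0], [[0, 2, 0], [0, 0, 0], 0], [[0, 2, 0], [0, 0, 0], 0], [[0, 2, 0], [0, 0, 0], 0], [[0, 2, 0], [0, 0, 0], 0]]}}

```text
t: 3.68
tcp_pos: [0.4362, 0.0638, 0.2506]
tool_rot: [0.92, 0.006, 0.39, -0.032]
force: [0.3, -0.7, 0.4]
finger_gap: 1.002
gripper_force: 0.0
```

Run:
```python
from k import *
s=sense()
here(); print(repr(s["q"]),s["tcp_pos"])
```

```text
t 3.68 tcp [436.2  63.8 250.6] tilt 46.1 yaw 2.1 q [-0.3   0.21  2.44  2.33  0.39 -1.  ] F [ 0.3 -0.7  0.4] gap 1.00
array([-0.29917451,  0.20588154,  2.44206632,  2.3317389 ,  0.38516898,
       -0.99957758]) [0.43616387 0.06383624 0.25061882]
```

Run:
```python
from h import *
plan([(455,48,190,-0.5,48,9)],0)
```

```text
t 3.68 tcp [436.2  63.8 250.6] tilt 46.1 yaw 2.1 q [-0.3   0.21  2.44  2.33  0.39 -1.  ] F [ 0.3 -0.7  0.4] gap 1.00
[[[-0.4,0.2,-0.1],[-3,2,6],0],[[-0.4,0.2,-0.1],[-3,2,6],0],[[-0.5,0.2,0.0],[-4,2,6],0],[[-0.4,0.2,-0.1],[-3,2,6],0],[[-0.5,0.2,0.0],[-4,2,6],0],[[-0.4,0.3,-0.1],[-3,2,6],0],[[-0.5,0.2,0.0],[-4,2,6],0],[[-0.4,0.3,-0.1],[-4,2,6],0],[[-0.5,0.2,0.0],[-3,2,7],0]]
```

Emit:
{"fn": "play_rows", "kwargs": {"rows": [[[-0.4, 0.2, -0.1], [-3, 2, 6], 0], [[-0.4, 0.2, -0.1], [-3, 2, 6], 0], [[-0.5, 0.2, 0], [-4, 2, 6], 0], [[-0.4, 0.2, -0.1], [-3, 2, 6], 0], [[-0.5, 0.2, 0], [-4, 2, 6], 0], [[-0.4, 0.3, -0.1], [-3, 2, 6], 0], [[-0.5, 0.2, 0], [-4, 2, 6], 0], [[-0.4, 0.3, -0.1], [-4, 2, 6], 0], [[-0.5, 0.2, 0], [-3, 2, 7], 0]]}}

```text
t: 4.43
tcp_pos: [0.4719, 0.0515, 0.1998]
tool_rot: [0.917, -0.004, 0.399, 0.003]
force: [-0.1, 0.4, -0.9]
finger_gap: 0.998
gripper_force: 0.0
```

Run:
```python
from k import *
s=sense()
print(repr(s["q"]),s["tcp_pos"])
plan([(460,46,100,-0.5,50,8),(466,46,40,-0.5,50,8)],0)
p,d=snapshot("side");cv2.imwrite("pics/s1.png",p[80:340,140:480,::-1].repeat(2,0).repeat(2,1))
```

```text
array([-0.22536064,  0.44809213,  2.44162183,  2.85409336,  0.5773175 ,
       -1.4778248 ]) [0.47193832 0.05152317 0.1997536 ]
t 4.43 tcp [471.9  51.5 199.8] tilt 47.1 yaw -0.6 q [-0.23  0.45  2.44  2.85  0.58 -1.48] F [-0.1  0.4 -0.9] gap 1.00
[[[0.0,0.4,0.0],[-10,1,7],0],[[0.0,0.4,0.0],[-10,1,7],0],[[0.0,0.4,0.0],[-10,1,7],0],[[0.0,0.3,0.0],[-10,0,7],0],[[0.0,0.4,0.0],[-11,1,7],0],[[0.1,0.3,0.0],[-10,0,8],0],[[0.0,0.4,0.0],[-11,1,7],0],[[0.1,0.3,0.1],[-11,0,7],0],[[0.0,0.0,0.0],[-5,0,5],0],[[0.0,0.0,0.0],[-5,0,6],0],[[0.0,0.0,0.0],[-5,0,5],0],[[0.0,0.0,0.0],[-5,0,6],0]]
[[[0.0,0.0,0.0],[-5,0,5],0],[[0.0,0.0,0.0],[-6,0,6],0],[[0.0,0.0,0.0],[-5,0,5],0],[[0.0,0.0,0.0],[-6,0,6],0]]
```

View pics/s1.png

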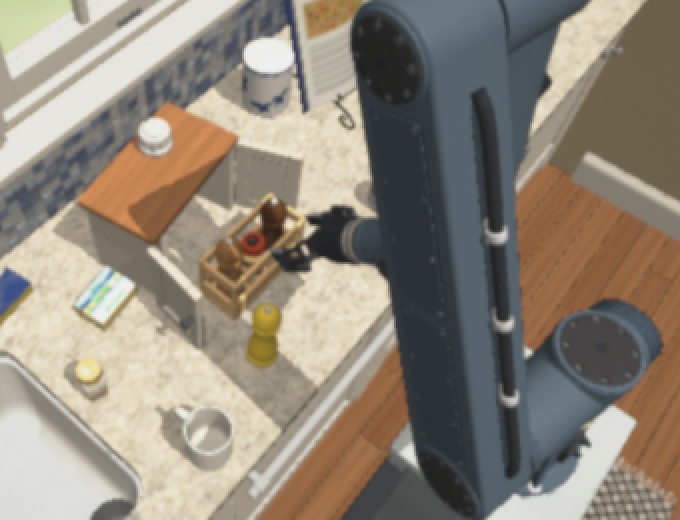

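The side view shows the tilted gripper (crop 320,240) behind the crate, which is untouched, and clear of the yellow decoy. I'll refit the kinematics because q3 is at its limit.

```bash
cat >> k.py <<'E'
D=[([-1.37848831e+00,5.28385321e-01,1.43375725e+00,0,1.18138406,-.178488],[226.4,-581.9,238.4],1),
([-.17,.21,1.91,0,1.03,1.4],[409.8,40.7,260.1],.1),
([-0.29917451,0.20588154,2.44206632,2.3317389,0.38516898,-0.99957758],[436.16,63.84,250.62],1),
([-0.22536064,0.44809213,2.44162183,2.85409336,0.5773175,-1.4778248],[471.94,51.52,199.75],1)]
f=lambda k:np.concatenate([w*(fk(q,k)[0]-p) for q,p,w in D])
S=least_squares(f,[0,110,200,600,400,250]);K=S.x
def ik(p,T,q0):
    g=lambda q:np.concatenate([fk(q,K)[0]-p,200*(T.inv()*fk(q,K)[1]*E('z',np.pi/2)).as_rotvec()])
    s=least_squares(g,q0,bounds=([-3.08,-.75,.22,-1.43,0,-2.85],[3.08,2.2,2.44,4.57,2.65,2.85])); return s.x,np.sqrt(2*s.cost)
E
python3 - <<'E'
from k import *
print(K.round(1),S.fun.round(1))
for tilt in (35,40,45,50):
  for x in (470,485,520,600,680):
    q,e=ik(np.array([x,50,30]),ori(0,tilt),[-.22,.8,2.3,3.1,.4,-1.5]); print(tilt,x,q.round(2),round(e,1))
E
```

```text
[ 38.5 131.5 -28.6 622.1 264.5 144.2] [ 16.7  21.6  25.1  -0.1   2.2   3.7 -15.7 -14.8  -3.3  27.6  -8.2 -22.2]
35 470 [-0.16  0.7   2.44  3.03  0.43 -1.61] 62.2
35 485 [-0.16  0.71  2.44  3.02  0.47 -1.61] 51.4
35 520 [-0.17  0.75  2.44  3.    0.58 -1.6 ] 25.9
35 600 [-0.16  0.78  2.26  2.96  0.52 -1.54] 0.0
35 680 [-0.14  0.82  1.97  2.83  0.26 -1.39] 0.0
40 470 [-0.16  0.7   2.44  3.04  0.48 -1.61] 72.4
40 485 [-0.16  0.71  2.44  3.03  0.53 -1.61] 61.6
40 520 [-0.17  0.75  2.44  3.01  0.65 -1.6 ] 35.9
40 600 [-0.16  0.8   2.31  2.97  0.67 -1.56] 0.0
40 680 [-0.14  0.83  2.01  2.91  0.4  -1.46] 0.0
45 470 [-0.15  0.7   2.44  3.05  0.54 -1.62] 82.5
45 485 [-0.16  0.72  2.44  3.03  0.59 -1.61] 71.7
45 520 [-0.16  0.76  2.44  3.01  0.71 -1.6 ] 45.9
45 600 [-0.17  0.82  2.36  2.98  0.82 -1.58] 0.0
45 680 [-0.14  0.84  2.06  2.95  0.54 -1.5 ] 0.0
50 470 [-0.15  0.7   2.44  3.06  0.61 -1.62] 92.6
50 485 [-0.15  0.72  2.44  3.04  0.66 -1.61] 81.7
50 520 [-0.16  0.76  2.44  3.02  0.78 -1.6 ] 55.8
50 600 [-0.17  0.84  2.41  2.99  0.98 -1.59] 0.0
50 680 [-0.14  0.85  2.1   2.97  0.68 -1.53] 0.0
```

Emit:
{"fn": "play_rows", "kwargs": {"rows": [[[0, -1, 0], [-9, 1, 8], 0], [[0, -1, 0], [-9, 0, 8], 0], [[0, -1, 0], [-9, 0, 8], 0], [[0, -1, 0], [-9, 0, 8], 0], [[0, -1, 0], [-8, 0, 8], 0], [[0, -1, 0], [-8, 0, 8], 0], [[0, -1, 0], [-8, 0, 8], 0], [[0, -1, 0], [-8, 0, 8], 0]]}}

```text
t: 5.15
tcp_pos: [0.4677, 0.0507, 0.1067]
tool_rot: [0.943, -0.004, 0.334, 0.003]
force: [-0.6, 0.0, -0.3]
finger_gap: 1.001
gripper_force: 0.0
```

Run:
```python
from k import *
s=sense()
print(repr(s["q"]),s["tcp_pos"]);here()
D.append((s["q"],s["tcp_pos"]*1000,1))
def fk2(q,k):
    r0,d,h,a,b,L,e,w=k; t=q[1]+q[2]
    W=E('z',q[0]); F=W*E('y',t)*E('z',q[3]); G=F*E('y',q[4])
    return W.apply([r0,d,h]+E('y',q[1]).apply([0,0,a])+E('y',t).apply([e,0,b]))+G.apply([w,0,L])
f=lambda k:np.concatenate([w*(fk2(q,k)-p) for q,p,w in D])
for x0 in ([0,110,200,600,400,250,0,0],[0,0,200,600,400,250,50,0]):
    S=least_squares(f,x0);print(S.x.round(1),S.fun.round(1))
```

```text
array([-0.20855852,  0.6994683 ,  2.43060971,  2.94233432,  0.66905664,
       -1.57037886]) [0.46772945 0.0506999  0.10671843]
t 5.15 tcp [467.7  50.7 106.7] tilt 39.0 yaw -0.6 q [-0.21  0.7   2.43  2.94  0.67 -1.57] F [-0.6  0.  -0.3] gap 1.00
[ 1.000e-01  1.110e+02  2.742e+02  5.879e+02  3.916e+02  2.887e+02
  1.141e+02 -0.000e+00] [ 0.  -0.   0.  -0.2  0.2 -0.1  0.  -0.  -0.  -0.   0.  -0.   0.   0.
  0. ]
[ 1.000e-01  1.110e+02  2.742e+02  5.879e+02  3.916e+02  2.887e+02
  1.141e+02 -0.000e+00] [ 0.  -0.   0.  -0.2  0.2 -0.1  0.  -0.  -0.  -0.   0.  -0.   0.   0.
  0. ]
```

Exact kinematics found (elbow offset 114). Check the feasible tilts.

```bash
cat > k.py <<'E'
from h import *
from scipy.optimize import least_squares
E=lambda a,v:R.from_euler(a,v)
def fk(q):
    t=q[1]+q[2]; W=E('z',q[0]); G=W*E('y',t)*E('z',q[3])*E('y',q[4])
    p=W.apply([0,111,274.2]+E('y',q[1]).apply([0,0,587.9])+E('y',t).apply([114.1,0,391.6]))+G.apply([0,0,288.7])
    return p,G*E('z',q[5]+np.pi/2)
LO=[-3.08,-.75,.22,-1.43,0,-2.85];HI=[3.08,2.2,2.44,4.57,2.65,2.85]
def ik(p,T,q0):
    g=lambda q:np.concatenate([fk(q)[0]-p,200*(T.inv()*fk(q)[1]).as_rotvec()])
    s=least_squares(g,np.clip(q0,np.add(LO,.001),np.subtract(HI,.001)),bounds=(LO,HI)); return s.x,np.sqrt(2*s.cost)
E
python3 - <<'E'
from k import *
q0=sense()["q"]
for tilt in (30,35,40,45):
  for x,z in ((465,60),(465,22),(480,22),(490,22),(520,22),(600,22),(680,22)):
    q,e=ik(np.array([x,48,z]),ori(0,tilt),q0); print(tilt,x,z,q.round(2),round(e,1))
E
```

```text
30 465 60 [-0.2   0.74  2.35  2.92  0.47 -1.55] 0.0
30 465 22 [-0.2   0.87  2.35  2.96  0.6  -1.6 ] 0.0
30 480 22 [-0.19  0.85  2.31  2.96  0.54 -1.58] 0.0
30 490 22 [-0.19  0.84  2.28  2.95  0.51 -1.56] 0.0
30 520 22 [-0.17  0.82  2.2   2.93  0.41 -1.52] 0.0
30 600 22 [-0.14  0.81  2.    2.79  0.2  -1.34] 0.0
30 680 22 [-0.12  0.83  1.8   1.77  0.06 -0.3 ] 0.0
35 465 60 [-0.22  0.81  2.41  2.95  0.69 -1.6 ] 0.0
35 465 22 [-0.22  0.95  2.41  2.97  0.82 -1.63] 0.0
35 480 22 [-0.21  0.92  2.37  2.97  0.76 -1.61] 0.0
35 490 22 [-0.2   0.91  2.34  2.97  0.72 -1.6 ] 0.0
35 520 22 [-0.18  0.88  2.26  2.96  0.6  -1.57] 0.0
35 600 22 [-0.15  0.84  2.05  2.91  0.37 -1.47] 0.0
35 680 22 [-0.12  0.85  1.85  2.75  0.18 -1.28] 0.0
40 465 60 [-0.22  0.87  2.44  2.97  0.84 -1.62] 6.4
40 465 22 [-0.22  1.02  2.44  2.98  0.99 -1.65] 5.6
40 480 22 [-0.22  1.01  2.42  2.97  0.98 -1.65] 0.0
40 490 22 [-0.21  0.99  2.39  2.97  0.94 -1.63] 0.0
40 520 22 [-0.19  0.94  2.31  2.97  0.81 -1.6 ] 0.0
40 600 22 [-0.15  0.88  2.1   2.95  0.54 -1.52] 0.0
40 680 22 [-0.13  0.88  1.9   2.89  0.34 -1.44] 0.0
45 465 60 [-0.2   0.9   2.44  3.    0.91 -1.63] 19.1
45 465 22 [-0.2   1.06  2.44  3.01  1.08 -1.66] 17.6
45 480 22 [-0.22  1.08  2.44  2.98  1.13 -1.66] 6.9
45 490 22 [-0.23  1.09  2.44  2.97  1.17 -1.66] 0.0
45 520 22 [-0.2   1.02  2.35  2.97  1.02 -1.63] 0.0
45 600 22 [-0.16  0.93  2.15  2.97  0.72 -1.56] 0.0
45 680 22 [-0.13  0.91  1.95  2.95  0.5  -1.49] 0.0
```

Run:
```python
from k import *
s=plan([(463,46,26,-0.5,36,10)],0.3)
plan([(485,46,25,-0.5,44,8)],0.3,s)
```

```text
t 5.15 tcp [467.7  50.7 106.7] tilt 39.0 yaw -0.6 q [-0.21  0.7   2.43  2.94  0.67 -1.57] F [-0.6  0.  -0.3] gap 1.00
[[[0.0,-0.3,0.0],[-5,0,6],0.3],[[0.0,-0.3,0.0],[-5,1,6],0.3],[[0.0,-0.3,0.0],[-5,0,6],0.3],[[0.0,-0.3,0.0],[-6,1,6],0.3],[[0.0,-0.3,0.0],[-5,0,6],0.3],[[0.0,-0.3,0.0],[-5,1,6],0.3],[[0.0,-0.3,0.0],[-6,0,6],0.3],[[0.0,-0.3,0.0],[-5,1,6],0.3],[[0.1,-0.3,0.0],[-6,0,7],0.3],[[0.0,-0.3,0.0],[-5,1,6],0.3]]
[[[0.0,1.0,0.0],[2,0,2],0.3],[[0.0,1.0,0.0],[2,0,2],0.3],[[0.0,1.0,0.0],[2,0,2],0.3],[[0.0,1.0,0.0],[2,0,2],0.3],[[0.0,1.0,0.0],[2,0,2],0.3],[[0.0,1.0,0.0],[2,0,2],0.3],[[0.0,1.0,0.0],[2,0,1],0.3],[[0.0,1.0,0.0],[2,-1,2],0.3]]
```

Emit:
{"fn": "play_rows", "kwargs": {"rows": [[[0, -0.3, 0], [-5, 0, 6], 0.3], [[0, -0.3, 0], [-5, 1, 6], 0.3], [[0, -0.3, 0], [-5, 0, 6], 0.3], [[0, -0.3, 0], [-6, 1, 6], 0.3], [[0, -0.3, 0], [-5, 0, 6], 0.3], [[0, -0.3, 0], [-5, 1, 6], 0.3], [[0, -0.3, 0], [-6, 0, 6], 0.3], [[0, -0.3, 0], [-5, 1, 6], 0.3], [[0, -0.3, 0], [-6, 0, 7], 0.3], [[0, -0.3, 0], [-5, 1, 6], 0.3]]}}

```text
t: 5.98
tcp_pos: [0.4629, 0.0455, 0.0257]
tool_rot: [0.951, -0.004, 0.309, 0.002]
force: [-0.2, 0.5, 0.5]
finger_gap: 0.699
gripper_force: 0.0
```

Emit:
{"fn": "play_rows", "kwargs": {"rows": [[[0, 1, 0], [2, 0, 2], 0.3], [[0, 1, 0], [2, 0, 2], 0.3], [[0, 1, 0], [2, 0, 2], 0.3], [[0, 1, 0], [2, 0, 2], 0.3], [[0, 1, 0], [2, 0, 2], 0.3], [[0, 1, 0], [2, 0, 2], 0.3], [[0, 1, 0], [2, 0, 1], 0.3], [[0, 1, 0], [2, 0, 2], 0.3]]}}

```text
t: 6.65
tcp_pos: [0.4862, 0.0455, 0.0246]
tool_rot: [0.927, -0.004, 0.375, 0.003]
force: [0.6, 0.1, -0.0]
finger_gap: 0.702
gripper_force: 0.0
```

```bash
cat >> k.py <<'E'
def crate():
    p,d=snapshot("side"); W=cloud(p,d,get_calibration("side")); z=W[...,2]; hsv=cv2.cvtColor(p,cv2.COLOR_RGB2HSV).astype(int)
    m=(z>.113)&(z<.133)&(hsv[...,0]>15)&(hsv[...,0]<28)&(hsv[...,1]>70)&(hsv[...,1]<140)&(hsv[...,2]>120)&(W[...,0]>.48)&(W[...,0]<.8)&(W[...,1]>-.08)&(W[...,1]<.2)
    c,s,a,n=rect(W,m); print("crate",c,s,a,n,"cup frame",w2cup(*c).round(1)); return p
E
python3 - <<'E'
from k import *
p=crate();here()
cv2.imwrite("pics/s2.png",p[120:270,200:400,::-1].repeat(4,0).repeat(4,1))
E
```

```text
crate [543.9  72.6] [170.6  90.6] 88.7 248 cup frame [-188.8    6.9]
t 6.70 tcp [486.4  45.4  24.2] tilt 44.0 yaw -0.6 q [-0.23  1.07  2.44  2.98  1.14 -1.66] F [ 0.7 -0.2  0.1] gap 0.70
```

View pics/s2.png

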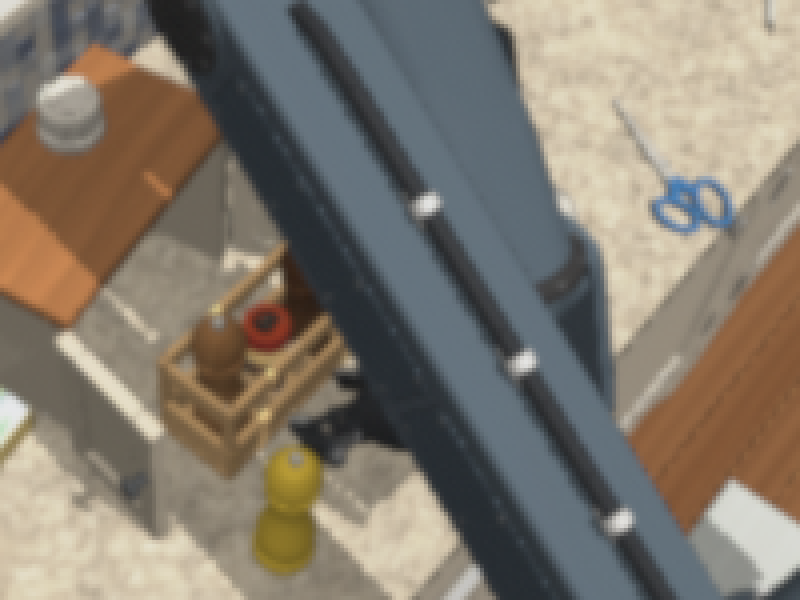

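```bash
cat >> k.py <<'E'
def tcp_for(cx,cy,yaw,off=(-54,-10),z=25,tilt=44,n=8):
    a=np.radians(yaw)+CY; o=[np.cos(a)*off[0]-np.sin(a)*off[1],np.sin(a)*off[0]+np.cos(a)*off[1]]
    x,y=cup2w(cx,cy)+o; return (x,y,z,yaw+9.25,tilt,n)
E
python3 - <<'E'
from k import *
plan([tcp_for(-160,-8,-5,n=12),tcp_for(-130,-6,0,n=12)],0.3)
E
```

```text
t 6.70 tcp [486.4  45.4  24.2] tilt 44.0 yaw -0.6 q [-0.23  1.07  2.44  2.98  1.14 -1.66] F [ 0.7 -0.2  0.1] gap 0.70
[[[0.3,0.0,-0.3],[2,0,2],0.3],[[0.3,0.0,-0.3],[2,0,2],0.3],[[0.3,0.0,-0.3],[2,0,2],0.3],[[0.3,0.0,-0.3],[2,0,2],0.3],[[0.3,0.0,-0.3],[2,0,2],0.3],[[0.3,0.0,-0.3],[2,0,2],0.3],[[0.3,0.0,-0.3],[2,0,2],0.3],[[0.3,0.0,-0.3],[2,0,2],0.3],[[0.3,0.0,-0.2],[2,-1,2],0.3],[[0.2,0.0,-0.3],[3,0,2],0.3],[[0.3,0.0,-0.2],[2,-1,2],0.3],[[0.2,0.0,-0.3],[3,0,2],0.3]]
[[[0.3,0.0,-0.3],[2,0,2],0.3],[[0.3,0.0,-0.3],[2,0,2],0.3],[[0.3,0.0,-0.3],[2,0,2],0.3],[[0.3,0.0,-0.3],[2,0,2],0.3],[[0.3,0.0,-0.3],[2,0,2],0.3],[[0.3,0.0,-0.3],[2,0,2],0.3],[[0.3,0.0,-0.3],[2,0,2],0.3],[[0.3,0.0,-0.3],[2,0,1],0.3],[[0.3,0.0,-0.3],[2,0,2],0.3],[[0.3,0.0,-0.3],[1,0,1],0.3],[[0.3,0.0,-0.3],[2,1,2],0.3],[[0.2,0.0,-0.3],[1,0,1],0.3]]
```

Emit:
{"fn": "play_rows", "kwargs": {"rows": [[[0.3, 0, -0.3], [2, 0, 2], 0.3], [[0.3, 0, -0.3], [2, 0, 2], 0.3], [[0.3, 0, -0.3], [2, 0, 2], 0.3], [[0.3, 0, -0.3], [2, 0, 2], 0.3], [[0.3, 0, -0.3], [2, 0, 2], 0.3], [[0.3, 0, -0.3], [2, 0, 2], 0.3], [[0.3, 0, -0.3], [2, 0, 2], 0.3], [[0.3, 0, -0.3], [2, 0, 2], 0.3], [[0.3, 0, -0.2], [2, -1, 2], 0.3], [[0.2, 0, -0.3], [3, 0, 2], 0.3], [[0.3, 0, -0.2], [2, -1, 2], 0.3], [[0.2, 0, -0.3], [3, 0, 2], 0.3]]}}

```text
t: 7.7
tcp_pos: [0.5169, 0.0485, 0.0245]
tool_rot: [0.929, 0.033, 0.368, -0.014]
force: [-7.9, -1.3, -2.6]
finger_gap: 0.703
gripper_force: 3.6
```

Run:
```python
from k import *
crate();here()
p,d=snapshot("scene");W=cloud(p,d,get_calibration("scene"));z=W[...,2]
h=cv2.cvtColor(p,cv2.COLOR_RGB2HSV)
m=(z>.113)&(z<.133)&(h[...,1]>70)&(W[...,0]>.48)&(W[...,0]<.7)&(W[...,1]>-.08)&(W[...,1]<.2); print(rect(W,m))
cv2.imwrite("pics/c3.png",p[110:310,130:390,::-1].repeat(3,0).repeat(3,1))
```

```text
crate [568.   63.6] [ 90.4 200.8] 4.5 306 cup frame [-166.5   -5.8]
t 7.75 tcp [518.3  48.5  24.8] tilt 43.4 yaw 4.2 q [-0.25  0.99  2.35  2.87  0.95 -1.65] F [-4.8 -0.8 -3.4] gap 0.70
(array([596.8,  78.7]), array([145.5, 233. ]), 3.6, 792)
```

View pics/c3.png

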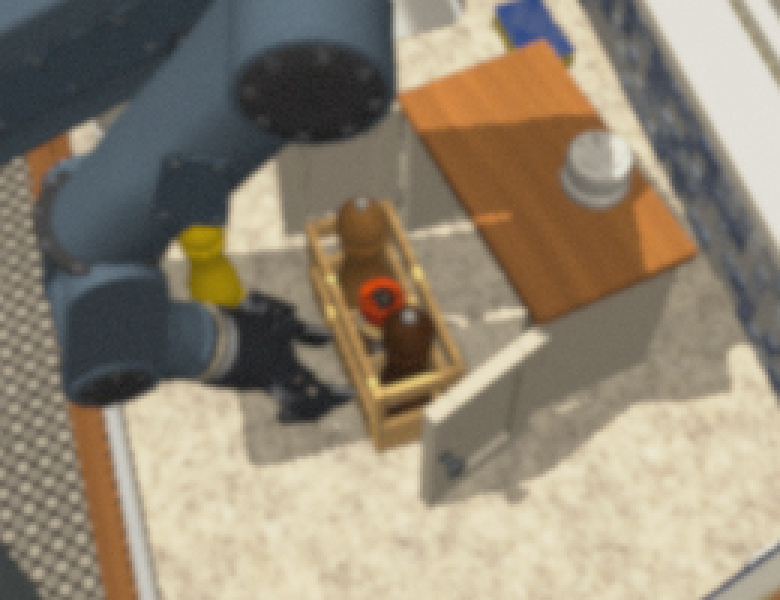

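Contact is good: two fingertips are on the foot board, the gripper is clear of the rails, and the crate is turning as planned. I'll keep going.

Run:
```python
from k import *
plan([tcp_for(-120,-4,1,off=(-51,-11),n=16),tcp_for(-85,-3,0.5,off=(-51,-11),n=8)],0.3)
```

```text
t 7.80 tcp [518.3  48.5  24.7] tilt 43.4 yaw 4.2 q [-0.25  0.99  2.35  2.87  0.95 -1.65] F [-5.2 -2.3 -3.7] gap 0.70
[[[0.3,0.0,-0.3],[2,0,2],0.3],[[0.3,0.0,-0.3],[2,0,2],0.3],[[0.3,0.0,-0.3],[2,0,2],0.3],[[0.3,0.0,-0.3],[2,0,2],0.3],[[0.2,0.0,-0.3],[2,0,2],0.3],[[0.3,0.1,-0.3],[2,0,2],0.3],[[0.2,0.0,-0.3],[2,0,2],0.3],[[0.3,0.1,-0.3],[2,0,2],0.3],[[0.2,0.0,-0.2],[2,0,2],0.3],[[0.3,0.1,-0.3],[2,0,2],0.3],[[0.2,0.0,-0.2],[2,0,2],0.3],[[0.3,0.1,-0.3],[2,0,2],0.3]]
[[[0.2,0.0,-0.2],[3,0,2],0.3],[[0.3,0.1,-0.3],[2,0,2],0.3],[[0.2,0.0,-0.2],[3,1,2],0.3],[[0.3,0.1,-0.3],[2,1,2],0.3],[[0.0,0.0,0.0],[3,0,3],0.3],[[-0.1,0.0,0.1],[3,0,3],0.3],[[0.0,0.0,0.0],[3,0,3],0.3],[[-0.1,0.0,0.1],[3,0,3],0.3],[[0.0,0.0,0.0],[3,0,3],0.3],[[-0.1,0.0,0.1],[3,0,3],0.3],[[0.0,0.0,0.0],[4,-1,3],0.3],[[-0.1,0.0,0.1],[3,0,4],0.3]]
```

Emit:
{"fn": "play_rows", "kwargs": {"rows": [[[0.3, 0, -0.3], [2, 0, 2], 0.3], [[0.3, 0, -0.3], [2, 0, 2], 0.3], [[0.3, 0, -0.3], [2, 0, 2], 0.3], [[0.3, 0, -0.3], [2, 0, 2], 0.3], [[0.2, 0, -0.3], [2, 0, 2], 0.3], [[0.3, 0.1, -0.3], [2, 0, 2], 0.3], [[0.2, 0, -0.3], [2, 0, 2], 0.3], [[0.3, 0.1, -0.3], [2, 0, 2], 0.3], [[0.2, 0, -0.2], [2, 0, 2], 0.3], [[0.3, 0.1, -0.3], [2, 0, 2], 0.3], [[0.2, 0, -0.2], [2, 0, 2], 0.3], [[0.3, 0.1, -0.3], [2, 0, 2], 0.3]]}}

```text
t: 8.8
tcp_pos: [0.5497, 0.0527, 0.0245]
tool_rot: [0.925, 0.071, 0.371, -0.029]
force: [-13.0, -3.8, 5.6]
finger_gap: 0.704
gripper_force: 6.5
```

Emit:
{"fn": "play_rows", "kwargs": {"rows": [[[0.2, 0, -0.2], [3, 0, 2], 0.3], [[0.3, 0.1, -0.3], [2, 0, 2], 0.3], [[0.2, 0, -0.2], [3, 1, 2], 0.3], [[0.3, 0.1, -0.3], [2, 1, 2], 0.3]]}}

```text
t: 9.13
tcp_pos: [0.5634, 0.0532, 0.0247]
tool_rot: [0.924, 0.084, 0.372, -0.034]
force: [-7.9, -0.8, -1.5]
finger_gap: 0.703
gripper_force: 3.8
```

Run:
```python
from k import *
crate()
plan([tcp_for(-85,-3,0.5,off=(-51,-11),n=9),tcp_for(-50,-1,0,off=(-51,-11),n=9)],0.3)
```

```text
crate [612.3  73.3] [ 90.2 203.4] 10.3 312 cup frame [-121.2   -3.4]
t 9.18 tcp [564.4  53.   24.8] tilt 44.0 yaw 10.4 q [-0.26  0.94  2.23  2.71  0.79 -1.59] F [-5.6  0.2 -3.5] gap 0.70
[[[-0.1,0.0,0.1],[3,0,3],0.3],[[0.0,0.0,0.1],[3,0,3],0.3],[[-0.1,0.0,0.0],[3,0,3],0.3],[[0.0,0.0,0.1],[3,0,3],0.3],[[-0.1,0.0,0.0],[3,0,3],0.3],[[0.0,0.0,0.1],[3,0,2],0.3],[[-0.1,0.0,0.0],[3,0,3],0.3],[[0.0,0.0,0.1],[2,0,2],0.3],[[-0.1,0.0,0.0],[3,-1,3],0.3],[[0.0,0.0,0.0],[3,0,3],0.3],[[0.0,0.0,0.0],[3,0,3],0.3],[[0.0,0.0,0.1],[3,0,3],0.3]]
[[[-0.1,0.0,0.0],[3,0,3],0.3],[[0.0,0.0,0.1],[3,0,2],0.3],[[-0.1,0.0,0.0],[3,0,3],0.3],[[0.0,0.0,0.1],[2,-1,2],0.3],[[-0.1,0.0,0.0],[3,0,3],0.3],[[0.0,0.0,0.1],[2,-1,2],0.3]]
```

Emit:
{"fn": "play_rows", "kwargs": {"rows": [[[-0.1, 0, 0.1], [3, 0, 3], 0.3], [[0, 0, 0.1], [3, 0, 3], 0.3], [[-0.1, 0, 0], [3, 0, 3], 0.3], [[0, 0, 0.1], [3, 0, 3], 0.3], [[-0.1, 0, 0], [3, 0, 3], 0.3], [[0, 0, 0.1], [3, 0, 2], 0.3], [[-0.1, 0, 0], [3, 0, 3], 0.3], [[0, 0, 0.1], [2, 0, 2], 0.3], [[-0.1, 0, 0], [3, -1, 3], 0.3], [[0, 0, 0], [3, 0, 3], 0.3], [[0, 0, 0], [3, 0, 3], 0.3], [[0, 0, 0.1], [3, 0, 3], 0.3]]}}

```text
t: 10.18
tcp_pos: [0.6103, 0.0623, 0.0246]
tool_rot: [0.925, 0.077, 0.372, -0.032]
force: [-9.4, -1.8, 0.6]
finger_gap: 0.699
gripper_force: 5.0
```

Run:
```python
from k import *
p=crate()
plan([tcp_for(-40,-1,0,off=(-51,-11),n=9),tcp_for(0,0,0,off=(-51,-11),n=11)],0.3)
```

```text
crate [644.4  80.2] [ 60.3 201.6] 10.1 183 cup frame [-88.4  -1.7]
t 10.23 tcp [611.7  62.4  25. ] tilt 43.9 yaw 9.6 q [-0.2   0.91  2.11  2.71  0.65 -1.49] F [-4.4 -0.6 -3.9] gap 0.70
[[[0.0,0.0,0.0],[3,0,3],0.3],[[0.0,0.0,0.0],[3,0,2],0.3],[[0.0,0.0,0.0],[2,0,3],0.3],[[0.0,0.0,0.0],[3,0,2],0.3],[[-0.1,0.0,0.0],[2,0,3],0.3],[[0.0,0.0,0.1],[3,0,2],0.3],[[-0.1,0.0,0.0],[2,-1,3],0.3],[[0.0,0.0,0.1],[3,0,2],0.3],[[-0.1,0.1,0.0],[2,-1,3],0.3],[[0.0,0.0,0.0],[3,0,2],0.3],[[0.0,0.0,0.0],[3,0,3],0.3],[[0.0,0.0,0.0],[3,0,2],0.3]]
[[[0.0,0.0,0.0],[3,0,3],0.3],[[0.0,0.0,0.0],[2,0,2],0.3],[[0.0,0.0,0.0],[3,0,3],0.3],[[0.0,0.0,0.0],[2,0,2],0.3],[[0.0,0.0,0.0],[3,0,3],0.3],[[0.0,0.0,0.0],[2,0,2],0.3],[[0.0,0.0,0.0],[3,0,3],0.3],[[0.0,0.0,0.0],[2,-1,2],0.3]]
```

Emit:
{"fn": "play_rows", "kwargs": {"rows": [[[0, 0, 0], [3, 0, 3], 0.3], [[0, 0, 0], [3, 0, 2], 0.3], [[0, 0, 0], [2, 0, 3], 0.3], [[0, 0, 0], [3, 0, 2], 0.3], [[-0.1, 0, 0], [2, 0, 3], 0.3], [[0, 0, 0.1], [3, 0, 2], 0.3], [[-0.1, 0, 0], [2, -1, 3], 0.3], [[0, 0, 0.1], [3, 0, 2], 0.3], [[-0.1, 0.1, 0], [2, -1, 3], 0.3], [[0, 0, 0], [3, 0, 2], 0.3], [[0, 0, 0], [3, 0, 3], 0.3], [[0, 0, 0], [3, 0, 2], 0.3]]}}

```text
t: 11.23
tcp_pos: [0.6531, 0.0711, 0.0251]
tool_rot: [0.925, 0.075, 0.372, -0.029]
force: [-6.9, -1.0, -5.3]
finger_gap: 0.702
gripper_force: 3.2
```

Emit:
{"fn": "play_rows", "kwargs": {"rows": [[[0, 0, 0], [3, 0, 3], 0.3], [[0, 0, 0], [2, 0, 2], 0.3], [[0, 0, 0], [3, 0, 3], 0.3], [[0, 0, 0], [2, 0, 2], 0.3], [[0, 0, 0], [3, 0, 3], 0.3], [[0, 0, 0], [2, 0, 2], 0.3], [[0, 0, 0], [0, 0, 0], 0.3]]}}

```text
t: 11.82
tcp_pos: [0.675, 0.0745, 0.025]
tool_rot: [0.924, 0.075, 0.373, -0.029]
force: [-5.3, 0.7, -2.8]
finger_gap: 0.702
gripper_force: 2.4
```

Run:
```python
from k import *
p,r=here(); print("tcp in cup",w2cup(*p[:2]))
a,d=snapshot("side");b,d2=snapshot("scene")
cv2.imwrite("pics/c4.png",np.hstack([a[100:290,150:350],b[110:300,170:370]])[:,:,::-1].repeat(2,0).repeat(2,1))
```

```text
t 11.82 tcp [675.   74.5  25. ] tilt 44.0 yaw 9.2 q [-0.14  0.9   1.95  2.68  0.49 -1.38] F [-5.3  0.7 -2.8] gap 0.70
tcp in cup [-59.12070147 -12.29256951]
```

View pics/c4.png

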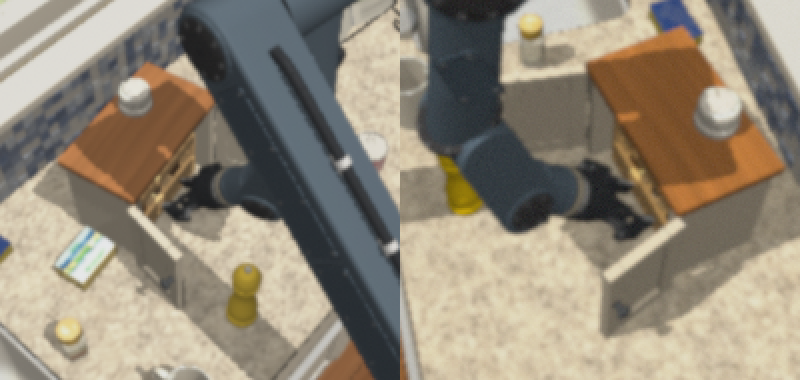

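The crate is inside: its near face is about 23 mm behind the mouth plane, it stands upright, and nothing else has moved. I'll retreat now.

Run:
```python
from k import *
s=plan([(615,65,27,9.2,44,6)],0.3)
s=plan([(560,50,150,5,40,8),(500,30,270,0,35,8)],0.6,s)
```

```text
t 11.92 tcp [675.   74.5  25.1] tilt 44.0 yaw 9.2 q [-0.14  0.9   1.95  2.68  0.49 -1.38] F [-5.   0.1 -3.1] gap 0.70
[[[0.0,0.0,0.0],[-7,0,-7],0.3],[[0.0,0.0,0.0],[-7,0,-7],0.3],[[0.0,0.0,0.0],[-7,0,-7],0.3],[[0.0,0.0,0.0],[-7,0,-8],0.3],[[0.0,0.0,0.1],[-7,0,-7],0.3],[[0.1,0.0,0.0],[-7,0,-8],0.3]]
[[[-0.4,-0.5,0.4],[6,1,-16],0.6],[[-0.4,-0.5,0.4],[5,1,-16],0.6],[[-0.3,-0.5,0.4],[5,1,-16],0.6],[[-0.4,-0.5,0.4],[5,1,-16],0.6],[[-0.3,-0.5,0.4],[5,1,-16],0.6],[[-0.4,-0.5,0.4],[5,1,-16],0.6],[[-0.3,-0.5,0.4],[5,1,-16],0.6],[[-0.4,-0.5,0.3],[4,1,-17],0.6],[[-0.4,-0.6,0.5],[4,2,-16],0.6],[[-0.4,-0.6,0.5],[4,2,-16],0.6],[[-0.4,-0.6,0.5],[3,2,-17],0.6],[[-0.4,-0.6,0.5],[3,2,-17],0.6]]
[[[-0.4,-0.6,0.5],[3,2,-16],0.6],[[-0.3,-0.7,0.5],[3,2,-17],0.6],[[-0.4,-0.6,0.5],[3,2,-16],0.6],[[-0.3,-0.7,0.5],[3,3,-17],0.6]]
```

Emit:
{"fn": "play_rows", "kwargs": {"rows": [[[0, 0, 0], [-7, 0, -7], 0.3], [[0, 0, 0], [-7, 0, -7], 0.3], [[0, 0, 0], [-7, 0, -7], 0.3], [[0, 0, 0], [-7, 0, -8], 0.3], [[0, 0, 0.1], [-7, 0, -7], 0.3], [[0.1, 0, 0], [-7, 0, -8], 0.3]]}}

```text
t: 12.42
tcp_pos: [0.6188, 0.0645, 0.0302]
tool_rot: [0.922, 0.074, 0.379, -0.031]
force: [0.3, -0.2, 0.1]
finger_gap: 0.7
gripper_force: 0.0
```

Emit:
{"fn": "play_rows", "kwargs": {"rows": [[[-0.4, -0.5, 0.4], [6, 1, -16], 0.6], [[-0.4, -0.5, 0.4], [5, 1, -16], 0.6], [[-0.3, -0.5, 0.4], [5, 1, -16], 0.6], [[-0.4, -0.5, 0.4], [5, 1, -16], 0.6], [[-0.3, -0.5, 0.4], [5, 1, -16], 0.6], [[-0.4, -0.5, 0.4], [5, 1, -16], 0.6], [[-0.3, -0.5, 0.4], [5, 1, -16], 0.6], [[-0.4, -0.5, 0.3], [4, 1, -17], 0.6], [[-0.4, -0.6, 0.5], [4, 2, -16], 0.6], [[-0.4, -0.6, 0.5], [4, 2, -16], 0.6], [[-0.4, -0.6, 0.5], [3, 2, -17], 0.6], [[-0.4, -0.6, 0.5], [3, 2, -17], 0.6]]}}

```text
t: 13.42
tcp_pos: [0.5342, 0.0412, 0.2054]
tool_rot: [0.944, 0.022, 0.33, -0.01]
force: [-1.2, 0.5, -0.1]
finger_gap: 0.402
gripper_force: 0.0
```

Emit:
{"fn": "play_rows", "kwargs": {"rows": [[[-0.4, -0.6, 0.5], [3, 2, -16], 1], [[-0.3, -0.7, 0.5], [3, 2, -17], 1], [[-0.4, -0.6, 0.5], [3, 2, -16], 1], [[-0.3, -0.7, 0.5], [3, 3, -17], 1]]}}

```text
t: 13.75
tcp_pos: [0.5191, 0.0396, 0.2342]
tool_rot: [0.948, 0.014, 0.319, -0.013]
force: [0.4, 0.2, -0.5]
finger_gap: 0.0
gripper_force: 0.0
```

Run:
```python
from k import *
plan([(460,30,285,0,0,12)],1)
```

```text
t 13.75 tcp [519.1  39.6 234.2] tilt 37.2 yaw 2.0 q [-0.24  0.29  2.16  1.22  0.19  0.14] F [ 0.4  0.2 -0.5] gap 0.00
[[[-0.1,-3.1,0.1],[-1,1,-6],1],[[-0.1,-3.1,0.1],[-2,1,-6],1],[[-0.1,-3.1,0.1],[-2,1,-6],1],[[-0.1,-3.1,0.2],[-2,0,-6],1],[[-0.1,-3.1,0.2],[-3,1,-6],1],[[-0.1,-3.1,0.1],[-3,0,-6],1],[[-0.1,-3.1,0.2],[-3,1,-6],1],[[-0.2,-3.1,0.1],[-4,1,-5],1],[[-0.1,-3.1,0.2],[-4,0,-5],1],[[-0.2,-3.1,0.1],[-4,1,-5],1],[[-0.1,-3.1,0.2],[-5,0,-5],1],[[-0.2,-3.1,0.1],[-5,1,-5],1]]
```

Already through the singularity (q4 is returning to 0).

Emit:
{"fn": "play_rows", "kwargs": {"rows": [[[-0.1, -3.1, 0.1], [-1, 1, -6], 1], [[-0.1, -3.1, 0.1], [-2, 1, -6], 1], [[-0.1, -3.1, 0.1], [-2, 1, -6], 1], [[-0.1, -3.1, 0.2], [-2, 0, -6], 1], [[-0.1, -3.1, 0.2], [-3, 1, -6], 1], [[-0.1, -3.1, 0.1], [-3, 0, -6], 1], [[-0.1, -3.1, 0.2], [-3, 1, -6], 1], [[-0.2, -3.1, 0.1], [-4, 1, -5], 1], [[-0.1, -3.1, 0.2], [-4, 0, -5], 1], [[-0.2, -3.1, 0.1], [-4, 1, -5], 1], [[-0.1, -3.1, 0.2], [-5, 0, -5], 1], [[-0.2, -3.1, 0.1], [-5, 1, -5], 1]]}}

```text
t: 14.75
tcp_pos: [0.4657, 0.0361, 0.2738]
tool_rot: [0.999, 0.008, 0.049, -0.01]
force: [-0.4, 0.6, 0.5]
finger_gap: -0.005
gripper_force: 0.0
```

```bash
cat >> k.py <<'E'
def doors():
    p,d=snapshot("scene"); W=cloud(p,d,get_calibration("scene")); z=W[...,2]
    h=cv2.cvtColor(p,cv2.COLOR_RGB2HSV); res={}
    for s in (1,-1):
        H=cup2w(-75,129*s)
        r=np.hypot(W[...,0]*1000-H[0],W[...,1]*1000-H[1])
        X=w2cup_arr(W)
        m=(z>.19)&(z<.204)&(r<135)&(X[...,0]<-73)&(h[...,1]<80)&(h[...,2]>110)
        if m.sum()<10: print(s,"few",m.sum()); continue
        q=X[m]-[-75,129*s]; c=q.mean(0); th=np.arctan2(-c[0],-s*c[1]); th-=np.arctan2(10,np.hypot(*c))
        print("door",s,"n",m.sum(),"angle %.2f"%th,"maxr %.0f"%np.hypot(*q.T).max())
        res[s]=th
    return res,p
def w2cup_arr(W):
    c,s=np.cos(CY),np.sin(CY); d=W[...,:2]*1000-C
    return np.dstack([c*d[...,0]+s*d[...,1],-s*d[...,0]+c*d[...,1]])
def pt(s,th,rho,off):
    """world point rho along door from hinge, off mm outside hinge line"""
    x=-75-np.sin(th)*rho-np.cos(th)*off; y=s*(129-np.cos(th)*rho+np.sin(th)*off); return cup2w(x,y)
E
python3 - <<'E'
from k import *
r,p=doors(); here()
for s in r: print(s,[pt(s,t,100,40).round(0).tolist() for t in (r[s],1.5,1,.5,0)])
E
```

```text
door 1 n 213 angle 1.82 maxr 124
door -1 n 329 angle 1.83 maxr 131
t 14.80 tcp [467.4  35.7 274.7] tilt 5.8 yaw 1.0 q [-0.19  0.23  1.83  0.05  0.99  1.34] F [ 1.2 -0.4  0.2] gap 0.00
1 [[541.0, 260.0], [530.0, 227.0], [536.0, 174.0], [566.0, 130.0], [613.0, 106.0]]
-1 [[603.0, -120.0], [582.0, -92.0], [570.0, -40.0], [585.0, 11.0], [623.0, 49.0]]
```

Run:
```python
from k import *
a=pt(1,1.82,100,85)
s=plan([(500,170,280,3,0,5),(*a,285,6,0,6)],1)
s=plan([(*a,170,9,0,6)],1,s)
w=[(*pt(1,t,100,40),170,9,0,n) for t,n in((1.85,2),(1.6,3),(1.35,3),(1.1,3),(.85,3),(.6,3),(.4,3),(.25,3))]
s=plan(w,1,s)
for q in [a]: print(ik(np.array([*a,170]),ori(9,0),sense()["q"]))
```

```text
t 14.80 tcp [467.4  35.7 274.7] tilt 5.8 yaw 1.0 q [-0.19  0.23  1.83  0.05  0.99  1.34] F [ 1.2 -0.4  0.2] gap 0.00
[[[-0.2,-1.1,-0.4],[7,-27,0],1],[[-0.2,-1.2,-0.4],[7,-27,0],1],[[-0.2,-1.1,-0.4],[7,-26,0],1],[[-0.2,-1.2,-0.4],[8,-27,-1],1],[[-0.1,-1.1,-0.5],[8,-26,-1],1],[[0.0,0.0,-0.5],[9,-22,-1],1],[[0.0,0.0,-0.5],[9,-22,-1],1],[[0.0,0.0,-0.5],[9,-22,-1],1],[[0.0,0.0,-0.5],[9,-22,-1],1],[[0.0,0.0,-0.5],[9,-22,0],1],[[0.0,0.0,-0.5],[9,-21,-1],1]]
[[[0.0,0.0,-0.5],[0,0,19],1],[[0.0,0.0,-0.5],[0,0,19],1],[[0.0,0.0,-0.5],[0,0,19],1],[[0.0,0.0,-0.5],[0,0,19],1],[[0.0,0.0,-0.5],[0,0,20],1],[[0.0,0.0,-0.5],[0,0,19],1]]
[[[0.0,0.0,0.0],[-4,20,0],1],[[0.0,0.0,0.0],[-5,21,0],1],[[0.0,0.0,0.0],[-4,8,0],1],[[0.0,0.0,0.0],[-5,7,0],1],[[0.0,0.0,0.0],[-4,8,0],1],[[0.0,0.0,0.0],[-3,9,0],1],[[0.0,0.0,0.0],[-2,8,0],1],[[0.0,0.0,0.0],[-3,9,0],1],[[0.0,0.0,0.0],[0,9,0],1],[[0.0,0.0,0.0],[0,9,0],1],[[0.0,0.0,0.0],[-1,9,0],1],[[0.0,0.0,0.0],[2,9,0],1]]
[[[0.0,0.0,0.0],[2,8,0],1],[[0.0,0.0,0.0],[2,9,0],1],[[0.0,0.0,0.0],[4,8,0],1],[[0.0,0.0,0.0],[4,8,0],1],[[0.0,0.0,0.0],[4,8,0],1],[[0.0,0.0,0.0],[5,5,0],1],[[0.0,0.0,0.0],[5,6,0],1],[[0.0,0.0,0.0],[4,5,0],1],[[0.0,0.0,0.0],[4,4,0],1],[[0.0,0.0,0.0],[4,3,0],1],[[0.0,0.0,0.0],[4,4,0],1]]
(array([3.31506392e-01, 6.07703508e-01, 1.49928777e+00, 8.84411847e-16,
       1.03460138e+00, 1.74522309e+00]), np.float64(4.5561751271385144e-12))
```

Emit:
{"fn": "play_rows", "kwargs": {"rows": [[[-0.2, -1.1, -0.4], [7, -27, 0], 1], [[-0.2, -1.2, -0.4], [7, -27, 0], 1], [[-0.2, -1.1, -0.4], [7, -26, 0], 1], [[-0.2, -1.2, -0.4], [8, -27, -1], 1], [[-0.1, -1.1, -0.5], [8, -26, -1], 1], [[0, 0, -0.5], [9, -22, -1], 1], [[0, 0, -0.5], [9, -22, -1], 1], [[0, 0, -0.5], [9, -22, -1], 1], [[0, 0, -0.5], [9, -22, -1], 1], [[0, 0, -0.5], [9, -22, 0], 1], [[0, 0, -0.5], [9, -21, -1], 1]]}}

```text
t: 15.72
tcp_pos: [0.5436, 0.3053, 0.2839]
tool_rot: [0.999, 0.053, 0.001, -0.0]
force: [1.5, -0.3, -0.0]
finger_gap: -0.002
gripper_force: 0.0
```

Emit:
{"fn": "play_rows", "kwargs": {"rows": [[[0, 0, -0.5], [0, 0, 19], 1], [[0, 0, -0.5], [0, 0, 19], 1], [[0, 0, -0.5], [0, 0, 19], 1], [[0, 0, -0.5], [0, 0, 19], 1], [[0, 0, -0.5], [0, 0, 20], 1], [[0, 0, -0.5], [0, 0, 19], 1]]}}

```text
t: 16.22
tcp_pos: [0.5437, 0.3041, 0.1683]
tool_rot: [0.997, 0.079, 0.001, -0.0]
force: [-0.0, -0.3, 0.7]
finger_gap: -0.001
gripper_force: 0.0
```

Emit:
{"fn": "play_rows", "kwargs": {"rows": [[[0, 0, 0], [-4, 20, 0], 1], [[0, 0, 0], [-5, 21, 0], 1], [[0, 0, 0], [-4, 8, 0], 1], [[0, 0, 0], [-5, 7, 0], 1], [[0, 0, 0], [-4, 8, 0], 1], [[0, 0, 0], [-3, 9, 0], 1], [[0, 0, 0], [-2, 8, 0], 1], [[0, 0, 0], [-3, 9, 0], 1], [[0, 0, 0], [0, 9, 0], 1], [[0, 0, 0], [0, 9, 0], 1], [[0, 0, 0], [-1, 9, 0], 1], [[0, 0, 0], [2, 9, 0], 1]]}}

```text
t: 17.22
tcp_pos: [0.5359, 0.175, 0.1694]
tool_rot: [0.997, 0.079, 0.001, -0.0]
force: [-0.3, 1.4, 0.4]
finger_gap: 0.002
gripper_force: 0.6
```

Run:
```python
from k import *
doors()
p,r=here()
w=[(*pt(1,t,100,38),170,9,0,n) for t,n in((.85,2),(.6,4),(.4,4),(.2,4),(0.08,4))]
plan(w,1)
```

```text
door 1 n 174 angle 1.06 maxr 132
door -1 n 326 angle 1.82 maxr 132
t 17.27 tcp [537.2 173.4 169.5] tilt 0.2 yaw 9.0 q [ 0.11  0.54  1.66 -0.    0.94  1.53] F [ 0.6 -0.8 -0.1] gap 0.00
t 17.27 tcp [537.2 173.4 169.5] tilt 0.2 yaw 9.0 q [ 0.11  0.54  1.66 -0.    0.94  1.53] F [ 0.6 -0.8 -0.1] gap 0.00
[[[0.0,-0.1,0.0],[2,8,0],1],[[0.1,-0.1,0.0],[2,8,-1],1],[[0.0,0.0,0.0],[3,6,0],1],[[0.0,0.0,0.0],[3,6,0],1],[[0.0,0.0,0.0],[3,6,0],1],[[0.0,0.0,0.0],[4,6,0],1],[[0.0,0.0,0.0],[3,4,0],1],[[0.0,0.0,0.0],[4,4,0],1],[[0.0,0.0,0.0],[3,4,0],1],[[0.0,0.0,0.0],[4,4,0],1],[[0.0,0.0,0.0],[4,3,0],1],[[0.0,0.0,0.0],[4,3,0],1]]
[[[0.0,0.0,0.0],[4,3,0],1],[[0.0,0.0,0.0],[4,4,0],1],[[0.0,0.0,0.0],[3,1,0],1],[[0.0,0.0,0.0],[3,2,0],1],[[0.0,0.0,0.0],[3,1,0],1],[[0.0,0.0,0.0],[3,2,0],1]]
```

The door follows the finger.

Emit:
{"fn": "play_rows", "kwargs": {"rows": [[[0, 0, 0], [2, 8, 0], 1], [[0, 0, 0], [2, 8, 0], 1], [[0, 0, 0], [3, 6, 0], 1], [[0, 0, 0], [3, 6, 0], 1], [[0, 0, 0], [3, 6, 0], 1], [[0, 0, 0], [4, 6, 0], 1], [[0, 0, 0], [3, 4, 0], 1], [[0, 0, 0], [4, 4, 0], 1], [[0, 0, 0], [3, 4, 0], 1], [[0, 0, 0], [4, 4, 0], 1], [[0, 0, 0], [4, 3, 0], 1], [[0, 0, 0], [4, 3, 0], 1]]}}

```text
t: 18.27
tcp_pos: [0.585, 0.1205, 0.1696]
tool_rot: [0.997, 0.079, 0.002, -0.0]
force: [0.4, -0.0, 0.0]
finger_gap: -0.004
gripper_force: 0.4
```

Emit:
{"fn": "play_rows", "kwargs": {"rows": [[[0, 0, 0], [4, 3, 0], 1], [[0, 0, 0], [4, 4, 0], 1], [[0, 0, 0], [3, 1, 0], 1], [[0, 0, 0], [3, 2, 0], 1], [[0, 0, 0], [3, 1, 0], 1], [[0, 0, 0], [3, 2, 0], 1]]}}

```text
t: 18.77
tcp_pos: [0.6066, 0.1111, 0.1697]
tool_rot: [0.997, 0.079, 0.002, -0.0]
force: [-0.3, 0.9, -0.2]
finger_gap: -0.001
gripper_force: 0.4
```

Run:
```python
from k import *
doors();p,r=here();print(w2cup(*p[:2]))
```

```text
1 few 0
door -1 n 328 angle 1.82 maxr 132
t 18.82 tcp [607.6 110.7 169.8] tilt 0.3 yaw 9.0 q [-0.    0.6   1.52  0.    1.02  1.41] F [ 0.4  0.5 -0.3] gap 0.00
[-119.86117456   34.28646273]
```

Emit:
{"fn": "play_rows", "kwargs": {"rows": [[[0, 0, 0], [3, 0, 0], 1], [[0, 0, 0], [3, 0, 0], 1], [[0, 0, 0], [2, 0, 0], 1], [[0, 0, 0], [2, 0, 0], 1], [[0, 0, 0], [1, 0, 0], 1], [[0, 0, 0], [1, 0, 0], 1]]}}

```text
t: 19.32
tcp_pos: [0.6184, 0.1129, 0.1698]
tool_rot: [0.997, 0.079, 0.002, -0.0]
force: [-1.0, -1.3, 0.4]
finger_gap: 0.001
gripper_force: 0.5
```

Emit:
{"fn": "play_rows", "kwargs": {"rows": [[[0, 0, 0], [1, 0, 0], 1], [[0, 0, 0], [1, 0, 0], 1], [[0, 0, 0], [1, 0, 0], 1]]}}

```text
t: 19.57
tcp_pos: [0.6191, 0.1131, 0.1698]
tool_rot: [0.997, 0.079, -0.001, -0.0]
force: [-8.6, -2.3, 5.4]
finger_gap: 0.002
gripper_force: 4.0
```

Emit:
{"fn": "play_rows", "kwargs": {"rows": [[[0, 0, 0], [1, 0, 0], 1], [[0, 0, 0], [1, 0, 0], 1]]}}

```text
t: 19.73
tcp_pos: [0.619, 0.113, 0.1698]
tool_rot: [0.997, 0.079, -0.003, 0.0]
force: [-11.6, -2.8, 9.5]
finger_gap: -0.002
gripper_force: 6.2
```

Left door is against its stop. On to the right door.

Run:
```python
from k import *
a=pt(-1,1.82,100,85); print(a)
s=plan([(570,105,180,9,0,4),(560,0,285,9,0,6),(*a,285,9,0,7)],1)
s=plan([(*a,170,9,0,6)],1,s)
w=[(*pt(-1,t,100,38),170,9,0,n) for t,n in((1.85,2),(1.6,3),(1.35,3),(1.1,3),(.85,3),(.6,4),(.4,3),(.2,3),(.08,3))]
s=plan(w,1,s)
```

```text
[ 620.35696953 -161.13179655]
t 19.73 tcp [619.  113.  169.8] tilt 0.3 yaw 9.1 q [ 0.    0.62  1.48 -0.    1.05  1.42] F [-11.6  -2.8   9.5] gap -0.00
[[[0.0,0.1,0.0],[-12,0,-2],1],[[0.0,0.1,0.0],[-13,0,-3],1],[[0.0,0.1,0.0],[-12,0,-2],1],[[0.0,0.0,0.1],[-13,0,-3],1],[[0.0,0.0,0.0],[-4,17,-18],1],[[0.0,0.0,0.0],[-4,17,-17],1],[[0.0,0.0,0.0],[-5,17,-18],1],[[0.0,0.0,0.0],[-4,17,-17],1],[[0.0,0.0,0.0],[-5,17,-18],1],[[0.0,0.0,0.0],[-4,17,-17],1],[[0.0,0.0,0.0],[5,24,0],1],[[0.0,0.0,0.0],[5,24,0],1]]
[[[0.0,0.0,0.0],[5,24,0],1],[[0.0,0.0,0.0],[5,24,0],1],[[0.0,0.0,0.0],[5,24,0],1],[[0.0,0.0,0.0],[5,24,0],1],[[0.0,0.0,0.0],[4,25,0],1]]
[[[0.0,0.0,0.0],[0,0,19],1],[[0.0,0.0,0.0],[0,0,19],1],[[0.0,0.0,0.0],[0,0,19],1],[[0.0,0.0,0.0],[0,0,19],1],[[0.0,0.0,0.0],[0,0,19],1],[[0.0,0.0,0.0],[1,0,20],1]]
[[[0.0,0.0,0.0],[-5,-21,0],1],[[0.0,0.0,0.0],[-5,-22,0],1],[[0.0,0.0,0.0],[-5,-8,0],1],[[0.0,0.0,0.0],[-4,-8,0],1],[[0.0,0.0,0.0],[-5,-7,0],1],[[0.0,0.0,0.0],[-2,-9,0],1],[[0.0,0.0,0.0],[-2,-8,0],1],[[0.0,0.0,0.0],[-3,-9,0],1],[[0.0,0.0,0.0],[0,-9,0],1],[[0.0,0.0,0.0],[0,-9,0],1],[[0.0,0.0,0.0],[0,-8,0],1],[[0.0,0.0,0.0],[2,-9,0],1]]
[[[0.0,0.0,0.0],[2,-9,0],1],[[0.0,0.0,0.0],[2,-8,0],1],[[0.0,0.0,0.0],[3,-6,0],1],[[0.0,0.0,0.0],[3,-6,0],1],[[0.0,0.0,0.0],[3,-6,0],1],[[0.0,0.0,0.0],[3,-6,0],1],[[0.0,0.0,0.0],[5,-5,0],1],[[0.0,0.0,0.0],[4,-6,0],1],[[0.0,0.0,0.0],[5,-5,0],1],[[0.0,0.0,0.0],[5,-5,0],1],[[0.0,0.0,0.0],[6,-4,0],1],[[0.0,0.0,0.0],[5,-5,0],1]]
[[[0.0,0.0,0.0],[4,-2,0],1],[[0.0,0.0,0.0],[4,-2,0],1],[[0.0,0.0,0.0],[4,-2,0],1]]
```

Emit:
{"fn": "play_rows", "kwargs": {"rows": [[[0, 0, 0], [-14, 0, -2], 1], [[0, 0, 0], [-14, 0, -3], 1], [[0, 0, 0], [-13, 0, -2], 1], [[0, 0, 0], [-13, 0, -3], 1], [[0, 0, 0], [-4, 17, -18], 1], [[0, 0, 0], [-4, 17, -17], 1], [[0, 0, 0], [-5, 17, -18], 1], [[0, 0, 0], [-4, 17, -17], 1], [[0, 0, 0], [-5, 17, -18], 1], [[0, 0, 0], [-4, 17, -17], 1], [[0, 0, 0], [5, 24, 0], 1], [[0, 0, 0], [5, 24, 0], 1]]}}

```text
t: 20.73
tcp_pos: [0.5784, -0.0462, 0.2866]
tool_rot: [0.997, 0.079, 0.005, 0.0]
force: [-0.1, 0.7, -0.3]
finger_gap: 0.001
gripper_force: 0.0
```

Emit:
{"fn": "play_rows", "kwargs": {"rows": [[[0, 0, 0], [5, 24, 0], 1], [[0, 0, 0], [5, 24, 0], 1], [[0, 0, 0], [5, 24, 0], 1], [[0, 0, 0], [5, 24, 0], 1], [[0, 0, 0], [4, 25, 0], 1], [[0, 0, 0], [0, 0, 19], 1], [[0, 0, 0], [0, 0, 19], 1], [[0, 0, 0], [0, 0, 19], 1], [[0, 0, 0], [0, 0, 19], 1], [[0, 0, 0], [0, 0, 19], 1], [[0, 0, 0], [0, 0, 20], 1]]}}

```text
t: 21.65
tcp_pos: [0.6213, -0.1613, 0.1691]
tool_rot: [0.997, 0.079, 0.003, 0.0]
force: [0.4, -0.6, -0.6]
finger_gap: 0.003
gripper_force: 0.0
```

Run:
```python
from k import *
doors()
w=[(*pt(-1,t,100,38),170,9,0,n) for t,n in((1.85,2),(1.6,3),(1.35,3),(1.1,3),(.85,3),(.6,4),(.4,3),(.2,3),(.08,3))]
s=plan(w,1)
```

```text
1 few 0
door -1 n 137 angle 1.82 maxr 132
t 21.70 tcp [ 618.6 -160.2  164.5] tilt 0.2 yaw 9.0 q [-0.43  0.63  1.46  0.    1.05  0.98] F [-1.  -0.2 -2.3] gap 0.01
[[[-0.1,0.0,0.0],[-4,-21,-3],1],[[-0.1,0.0,0.0],[-4,-21,-2],1],[[0.0,0.0,0.0],[-5,-8,0],1],[[0.0,0.0,0.0],[-4,-7,0],1],[[0.0,0.0,0.0],[-5,-8,0],1],[[0.0,0.0,0.0],[-2,-9,0],1],[[0.0,0.0,0.0],[-2,-8,0],1],[[0.0,0.0,0.0],[-3,-9,0],1],[[0.0,0.0,0.0],[0,-9,0],1],[[0.0,0.0,0.0],[0,-9,0],1],[[0.0,0.0,0.0],[0,-8,0],1],[[0.0,0.0,0.0],[2,-9,0],1]]
[[[0.0,0.0,0.0],[2,-9,0],1],[[0.0,0.0,0.0],[2,-8,0],1],[[0.0,0.0,0.0],[3,-6,0],1],[[0.0,0.0,0.0],[3,-6,0],1],[[0.0,0.0,0.0],[3,-6,0],1],[[0.0,0.0,0.0],[3,-6,0],1],[[0.0,0.0,0.0],[5,-5,0],1],[[0.0,0.0,0.0],[4,-6,0],1],[[0.0,0.0,0.0],[5,-5,0],1],[[0.0,0.0,0.0],[6,-4,0],1],[[0.0,0.0,0.0],[5,-5,0],1],[[0.0,0.0,0.0],[6,-4,0],1]]
[[[0.0,0.0,0.0],[4,-2,0],1],[[0.0,0.0,0.0],[3,-2,0],1],[[0.0,0.0,0.0],[4,-3,0],1]]
```

Emit:
{"fn": "play_rows", "kwargs": {"rows": [[[0, 0, 0], [-4, -21, -3], 1], [[0, 0, 0], [-4, -21, -2], 1], [[0, 0, 0], [-5, -8, 0], 1], [[0, 0, 0], [-4, -7, 0], 1], [[0, 0, 0], [-5, -8, 0], 1], [[0, 0, 0], [-2, -9, 0], 1], [[0, 0, 0], [-2, -8, 0], 1], [[0, 0, 0], [-3, -9, 0], 1], [[0, 0, 0], [0, -9, 0], 1], [[0, 0, 0], [0, -9, 0], 1], [[0, 0, 0], [0, -8, 0], 1], [[0, 0, 0], [2, -9, 0], 1]]}}

```text
t: 22.7
tcp_pos: [0.5734, -0.0402, 0.1743]
tool_rot: [0.997, 0.079, 0.002, -0.0]
force: [1.2, -0.7, -0.3]
finger_gap: 0.001
gripper_force: 0.6
```

Emit:
{"fn": "play_rows", "kwargs": {"rows": [[[0, 0, 0], [2, -9, 0], 1], [[0, 0, 0], [2, -8, 0], 1], [[0, 0, 0], [3, -6, 0], 1], [[0, 0, 0], [3, -6, 0], 1], [[0, 0, 0], [3, -6, 0], 1], [[0, 0, 0], [3, -6, 0], 1], [[0, 0, 0], [5, -5, 0], 1], [[0, 0, 0], [4, -6, 0], 1], [[0, 0, 0], [5, -5, 0], 1]]}}

```text
t: 23.45
tcp_pos: [0.5947, 0.0207, 0.1745]
tool_rot: [0.997, 0.079, 0.002, -0.0]
force: [-1.2, -1.2, -0.1]
finger_gap: -0.002
gripper_force: 0.5
```

Run:
```python
from k import *
doors();p,r=here();print(w2cup(*p[:2]))
w=[(*pt(-1,t,100,38),170,9,0,n) for t,n in((.4,2),(.2,5),(.08,4))]
s=plan(w,1)
```

```text
1 few 0
door -1 n 167 angle 0.53 maxr 83
t 23.50 tcp [595.8  21.6 174.7] tilt 0.3 yaw 9.1 q [-0.15  0.57  1.57  0.    1.    1.26] F [0.  0.5 0.1] gap -0.00
[-145.84527443  -51.69485768]
t 23.50 tcp [595.8  21.6 174.7] tilt 0.3 yaw 9.1 q [-0.15  0.57  1.57  0.    1.    1.26] F [0.  0.5 0.1] gap -0.00
[[[0.0,-0.2,0.0],[-2,0,2],1],[[-0.1,-0.1,0.1],[-1,0,3],1],[[0.0,0.0,0.0],[3,-3,0],1],[[0.0,0.0,0.0],[3,-3,0],1],[[0.0,0.0,0.0],[4,-2,0],1],[[0.0,0.0,0.0],[3,-3,0],1],[[0.0,0.0,0.0],[4,-2,0],1],[[0.0,0.0,0.0],[3,-2,0],1],[[0.0,0.0,0.0],[3,-1,0],1],[[0.0,0.0,0.0],[2,-2,0],1],[[0.0,0.0,0.0],[3,-1,0],1]]
```

Emit:
{"fn": "play_rows", "kwargs": {"rows": [[[0, 0, 0], [2, -3, 1], 1], [[0, 0, 0], [3, -3, 1], 1], [[0, 0, 0], [3, -3, 1], 1], [[0, 0, 0], [3, -3, 1], 1], [[0, 0, 0], [3, -3, 0], 1], [[0, 0, 0], [3, -3, 0], 1], [[0, 0, 0], [3, -2, 0], 1], [[0, 0, 0], [3, 0, 0], 1], [[0, 0, 0], [3, 0, 0], 1], [[0, 0, 0], [3, 0, 0], 1]]}}

```text
t: 24.33
tcp_pos: [0.6201, 0.0446, 0.1706]
tool_rot: [0.997, 0.079, 0.002, -0.001]
force: [-0.4, 1.0, 0.4]
finger_gap: -0.001
gripper_force: 0.5
```

Emit:
{"fn": "play_rows", "kwargs": {"rows": [[[0, 0, 0], [2, 0, 0], 1], [[0, 0, 0], [2, 0, 0], 1], [[0, 0, 0], [1, 0, 0], 1], [[0, 0, 0], [1, 0, 0], 1]]}}

```text
t: 24.67
tcp_pos: [0.6261, 0.0453, 0.1707]
tool_rot: [0.997, 0.079, 0.002, -0.0]
force: [-0.9, 0.4, 0.2]
finger_gap: -0.002
gripper_force: 0.4
```

Run:
```python
from k import *
p,r=here();print(w2cup(*p[:2]))
```

```text
t 24.67 tcp [626.1  45.3 170.7] tilt 0.2 yaw 9.0 q [-0.11  0.61  1.49  0.    1.04  1.31] F [-0.9  0.4  0.2] gap -0.00
[-112.10103009  -33.25427325]
```

Emit:
{"fn": "play_rows", "kwargs": {"rows": [[[0, 0, 0], [2, 0, 0], 1], [[0, 0, 0], [1, 0, 0], 1], [[0, 0, 0], [1, 0, 0], 1], [[0, 0, 0], [1, 0, 0], 1]]}}

```text
t: 25.0
tcp_pos: [0.6302, 0.046, 0.1708]
tool_rot: [0.997, 0.079, 0.001, -0.0]
force: [-5.5, -0.1, 4.2]
finger_gap: 0.002
gripper_force: 2.3
```

Emit:
{"fn": "play_rows", "kwargs": {"rows": [[[0, 0, 0], [1, 0, 0], 1], [[0, 0, 0], [1, 0, 0], 1], [[0, 0, 0], [1, 0, 0], 1]]}}

```text
t: 25.25
tcp_pos: [0.6302, 0.046, 0.1708]
tool_rot: [0.997, 0.079, -0.003, -0.0]
force: [-12.1, -3.1, 7.6]
finger_gap: 0.001
gripper_force: 6.0
```

Emit:
{"fn": "play_rows", "kwargs": {"rows": [[[0, 0, 0], [-15, 0, -2], 1], [[0, 0, 0], [-15, 0, -2], 1], [[0, 0, 0], [-15, 0, -2], 1], [[0, 0, 0], [-15, 5, -6], 1], [[0, 0, 0], [-12, 20, -16], 1], [[0, 0, 0], [-8, 30, -16], 1], [[0, 0, 0], [-5, 32, -16], 1], [[0, 0, 0], [-5, 34, -10], 1], [[0, 0, 0], [-5, 34, 0], 1], [[0, 0, 0], [-5, 34, 0], 1], [[0, 0, 0], [-5, 34, 0], 1], [[0, 0, 0], [0, 0, 0], 1]]}}

```text
t: 26.25
tcp_pos: [0.5665, -0.1977, 0.241]
tool_rot: [0.997, 0.076, 0.004, 0.003]
force: [1.7, -0.5, -0.1]
finger_gap: 0.002
gripper_force: 0.0
```

Run:
```python
from k import *
here()
b,d=snapshot("scene");a,da=snapshot("side")
cv2.imwrite("pics/c5.png",np.hstack([a[90:290,130:330],b[100:300,150:350]])[:,:,::-1].repeat(2,0).repeat(2,1))
for n,p,dd in(("scene",b,d),("side",a,da)):
    W=cloud(p,dd,get_calibration(n));X=w2cup_arr(W);z=W[...,2]
    # door fronts: x' at several heights/y
    for lo,hi in((-110,-20),(20,110)):
        m=(X[...,1]>lo)&(X[...,1]<hi)&(z>.03)&(z<.09)&(X[...,0]>-150)&(X[...,0]<-40)
        if m.sum()>20:
            f=np.polyfit(X[...,1][m],X[...,0][m],1); print(n,lo,int(m.sum()),"front x' med",np.median(X[...,0][m]).round(1),"slope",f[0].round(3))
```

```text
t 26.25 tcp [ 566.5 -197.7  241. ] tilt 0.6 yaw 8.7 q [-0.52  0.49  1.5   0.    1.14  0.9 ] F [ 1.7 -0.5 -0.1] gap 0.00
scene 20 49 front x' med -93.3 slope 0.016
side -110 107 front x' med -90.5 slope -0.018
side 20 151 front x' med -90.5 slope -0.007
```

View pics/c5.png

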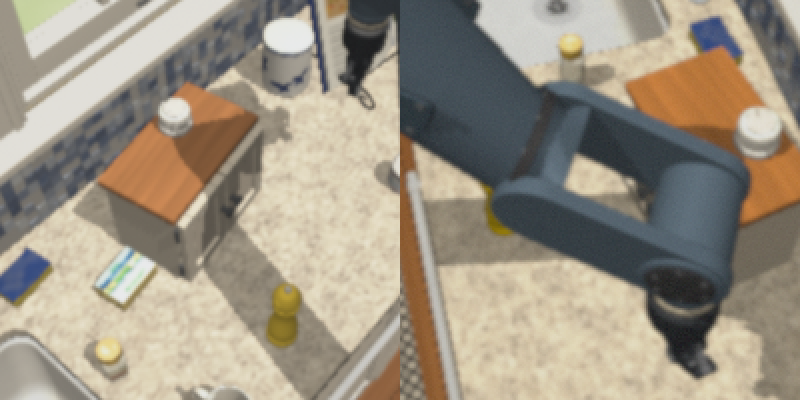

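Both doors are flush at x' ≈ -91 to -93 mm, which matches the shut outer face. The cupboard is closed, the robot is clear of everything, and the timer, cheese, jar and decoy look where they were. Handing in.

```bash
python3 -c "
from station import *
print(sign_off())"
```

```text
the job is handed in; nothing more can be done
None
```

I pushed the crate upright into the cupboard by its kick board, shut both doors against their stops, and handed the job in at about 26 s of the 72 s allowed. The other things appeared undisturbed in the last pictures; the tin and mug were hardly in view there.

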